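# Dock a pallet on its three-ball mount and load it with brackets

## Robot

A 6-joint arm with a two-finger parallel gripper is mounted at the origin on a cart in front of the work surface, level with it; the furniture and walls round the work are solid. World frame = base frame: x ahead of the robot, y to its left, z up, the work surface at z = 0. Lengths are in m, angles in rad, forces in N, time in s.
With the tool pointing down it reaches from about 0.3 to 0.775 m from the base axis. Payload 14.6 kg.
Tool frame: the origin (TCP) lies at the very end of the fingers, on their centre line; the grasp point (between the pads) lies 19 mm behind it (ctrl.grasp_offset is the distance from the TCP to the grasp point, in m); z points along the fingers, y is the line along which they close (so a half turn about z gives the same grasp; the last joint's range is limited). The gripper opens to 94 mm and grips with 3 to 60 N. Pads are 16 mm wide; open, the fingers measure 119 mm over their backs; the gripper's body (75 mm by 177 mm) begins 78 mm behind the grasp point.
Start: joints at [-1.188, 0.3, 1.521, -0, 1.321, -0.067], TCP at [0.239, -0.495, 0.205] pointing down, gripper open.
Joint ranges: [-3.03, 3.03], [-0.79, 2.21], [0.23, 2.52], [-1.04, 4.18], [0, 3.07], [-2.55, 2.55]. Speed limits (rad/s): [2.22, 2.22, 2.57, 3.14, 3.14, 3.14].

## Interface

Orientations are given as [roll, pitch, yaw] about the fixed x, y, z axes, in that order (R = Rz(yaw) Ry(pitch) Rx(roll)).
In Python, from station import ctrl gives the robot as it stands.
- The arm moves only by the tool step_arm, never from a script. Its argument "plan" is a list that holds one entry, the list of rows, each a list of 6 numbers: the shift along the tool's x, y, z in units of 30 mm (1.0 is 30 mm), then the turn, a rotation vector about the tool's x, y, z in units of 6 degrees (1.0 is 6 degrees). In form: [[[dx, dy, dz, wx, wy, wz], ...]]. A call has 1 to 8 rows; each row is the pose to reach, as a shift and turn from the pose commanded when the call began, along the tool's axes at that moment; what a row does not reach only later rows make up. A row lasts 1/12 s, in which the tool goes at most 41.7 mm and 7.16 degrees, less where a joint would pass 70% of its speed; a pose out of reach is approached as far as the arm can. A call with a gripper value outside its range is refused whole. "grip" is the opening, from 0 (shut) to 1 (fully open), set as the call begins (left out, the last holds). The fingers move at their own pace and stop on an object; "squeeze" is the grip in N (left out, the last holds). Time passes only in rows, so rows that repeat a pose let the fingers close. It gives the time, the measured TCP pose, the force, the opening and the grip force at its end, in the units of the state.
- ctrl.get_obs(): the state, without advancing time (a new reading comes with each control period).
- ctrl.camera(name): name is "scene" or "top" or "wrist"; returns the picture (420x560x3 uint8, red, green, blue); there is no depth.
- ctrl.camera_model(name): a dict with "intrinsics" (3x3 intrinsics, pixels), "k1" (the pictures are not rectified: a ray, as slopes to the right and down, at radius r is drawn at 1 + k1 r^2 times it, then the intrinsics apply), "R" (3x3) and "t" (3): a world point X has camera coordinates R X + t; the wrist camera has in their place "tool_from_camera" (4x4, takes a point from camera to tool coordinates, whose origin is the TCP and whose axes are the flange's). Camera axes: x right, y down, z forward; pixel columns grow to the right and rows downward; lengths in m; the calibration is good to about 2 mm. A picture is of the moment at which its call begins: read the wrist's pose just before it. camera_model takes no time and is no camera call.
- ctrl.hand_in(): hands the job in; it is judged then, once.
Trained networks look in the newest picture that a camera, given by its name, has taken for a name from the list of things; names that differ only in an ending like _2 or _b are one class to them, and where a whole thing is asked for, a point or a joint stands for the part that bears it (a point fixed in the world has none). Each returns a list of dicts, best first, with "confidence" (0 to 1); they miss things now and then, are a little off and sometimes report something else, mostly with a low value. They report only what shows in the picture. A call takes as long as a camera call. They do not tell look-alikes from the thing itself.
- ctrl.masks_of(query, camera): "pixels" (420x560 bool, what is visible of it) and "at" ([column, row] in pixels, amid what is visible of it).
- ctrl.place_of(query, camera): "at" ([column, row] in pixels: a listed point, or the origin of a listed thing).
The state is a dict: "time_s": time; "qpos": joint angles; "joint_vel": joint speeds; "tau": joint torques, N m; "ee_pos": TCP position; "eef_rot": TCP orientation; "force": force on the tool from outside, world axes, zero at the start; "moment": the same for the moment, N m; "grip_width": finger opening in m; "grip_force": force on a finger pad.
Only numpy, scipy, OpenCV 4.12 (cv2) and the standard library are available. Lean on these libraries where they do the work, as an engineer would, in place of code of your own. Each camera call takes 0.05 s, during which the arm holds its last target. There are 200 camera calls.

## Task

First press the metal pallet onto the docking station's three balls until both sprung catches have snapped over its rails and it sits fully home. Then lay every printed bracket flat in a pocket of its own in the docked pallet, long brackets in the long pockets and short ones in the short pockets, round end to the pocket's round end. Only when all of them are in, throw the ready lever beside the pallet fully over to its far side; leave the carton, the wire reel and the tape roll where they are.

Things in the scene. Friction and masses are not known exactly. Their poses are not given: they have to be found in the camera images.
- dock: Docking station, fixed: grey base 168 x 215 x 10 mm with three steel balls (radius 7, centres at (52, 42, 20), (52, -42, 20), (-45, 0, 20) mm), a sprung roller catch on each y side (rollers of radius 8, axis y +-83, z 44, |x| under 26 mm) and a small lever. Origin on the table under the middle of the balls; x points to its two-ball side (away from the robot at yaw 0), y to its lever side.
- dock_seat (a point): Where the pallet's origin lies when fully home on the balls (axes then parallel to the dock's): 15.9 mm above the dock's origin. From 19 mm above home the two rollers resist the pallet's rails; its weight does not pass them: push down with some 5 to 12 N more. Once past, they pull it down onto the balls with some 5 N.
- pallet: Loose bare-metal plate, 0.45 kg, x -67 to 81, y +-68, pocket floors at z 22 mm. Origin under its handle at the bottom of three V grooves that match the balls (two to +x, one to -x: it fits one way round; they catch balls 10 mm off). Handle: dark bar, 12 (x) x 64 (y) mm, z 58 to 74, over the origin; pinch across x. Round side rails, radius 6, at y +-74, z 18, |x| under 36 mm.
- long_pocket_1 (a point): Centre of the floor of a long pocket, at (47, 45, 22) mm of the pallet; axes as the pallet's. The pocket measures 59 (x) x 35 (y) mm with walls 5 mm high and is rounded off at its +x end only. A bracket lying right has its origin here and its round end towards +x.
- long_pocket_2 (a point): Centre of the floor of a long pocket, at (47, 0, 22) mm of the pallet; axes as the pallet's. The pocket measures 59 (x) x 35 (y) mm with walls 5 mm high and is rounded off at its +x end only. A bracket lying right has its origin here and its round end towards +x.
- long_pocket_3 (a point): Centre of the floor of a long pocket, at (47, -45, 22) mm of the pallet; axes as the pallet's. The pocket measures 59 (x) x 35 (y) mm with walls 5 mm high and is rounded off at its +x end only. A bracket lying right has its origin here and its round end towards +x.
- short_pocket_1 (a point): Centre of the floor of a short pocket, at (-40, 45, 22) mm of the pallet; axes as the pallet's. The pocket measures 45 (x) x 35 (y) mm with walls 5 mm high and is rounded off at its +x end only. A bracket lying right has its origin here and its round end towards +x.
- short_pocket_2 (a point): Centre of the floor of a short pocket, at (-40, 0, 22) mm of the pallet; axes as the pallet's. The pocket measures 45 (x) x 35 (y) mm with walls 5 mm high and is rounded off at its +x end only. A bracket lying right has its origin here and its round end towards +x.
- short_pocket_3 (a point): Centre of the floor of a short pocket, at (-40, -45, 22) mm of the pallet; axes as the pallet's. The pocket measures 45 (x) x 35 (y) mm with walls 5 mm high and is rounded off at its +x end only. A bracket lying right has its origin here and its round end towards +x.
- long_1: Long black printed bracket, 60 g: flat foot 54 (x) x 30 (y) x 6 mm, half-round at its +x end and square at the other, with an upright tab 26 (x) x 10 (y) mm up to z 42 mm, centred at x = -2 mm (pinch the tab across y). Origin in the middle of the foot's underside. Starts flat on the table right of the dock. May be absent.
- long_1_nose (a point): Tip of long_1's round end, 27 mm along its x from the origin. (Behind the brackets stands a printer: from world x 0.50 at y below 0.06, with bed and things on it up to z 0.14.)
- long_2: Long black printed bracket, 60 g: flat foot 54 (x) x 30 (y) x 6 mm, half-round at its +x end and square at the other, with an upright tab 26 (x) x 10 (y) mm up to z 42 mm, centred at x = -2 mm (pinch the tab across y). Origin in the middle of the foot's underside. Starts flat on the table right of the dock. May be absent.
- long_2_nose (a point): Tip of long_2's round end, 27 mm along its x from the origin. (Behind the brackets stands a printer: from world x 0.50 at y below 0.06, with bed and things on it up to z 0.14.)
- long_3: Long black printed bracket, 60 g: flat foot 54 (x) x 30 (y) x 6 mm, half-round at its +x end and square at the other, with an upright tab 26 (x) x 10 (y) mm up to z 42 mm, centred at x = -2 mm (pinch the tab across y). Origin in the middle of the foot's underside. Starts flat on the table right of the dock. May be absent.
- long_3_nose (a point): Tip of long_3's round end, 27 mm along its x from the origin. (Behind the brackets stands a printer: from world x 0.50 at y below 0.06, with bed and things on it up to z 0.14.)
- short_1: Short black printed bracket, 60 g: flat foot 40 (x) x 30 (y) x 6 mm, half-round at its +x end and square at the other, with an upright tab 26 (x) x 10 (y) mm up to z 42 mm, centred at x = -2 mm (pinch the tab across y). Origin in the middle of the foot's underside. Starts flat on the table right of the dock. May be absent.
- short_1_nose (a point): Tip of short_1's round end, 20 mm along its x from the origin. (Behind the brackets stands a printer: from world x 0.50 at y below 0.06, with bed and things on it up to z 0.14.)
- short_2: Short black printed bracket, 60 g: flat foot 40 (x) x 30 (y) x 6 mm, half-round at its +x end and square at the other, with an upright tab 26 (x) x 10 (y) mm up to z 42 mm, centred at x = -2 mm (pinch the tab across y). Origin in the middle of the foot's underside. Starts flat on the table right of the dock. May be absent.
- short_2_nose (a point): Tip of short_2's round end, 20 mm along its x from the origin. (Behind the brackets stands a printer: from world x 0.50 at y below 0.06, with bed and things on it up to z 0.14.)
- ready_lever (a joint): Ready lever beside the pallet on the dock's +y side, rad: 0 leaning to the dock's -x, 1.0 thrown fully to its +x. Stays where it is left (about 1 N at the tip).
- lever_tip (a point): Centre of the lever's black ball (radius 9 mm), 60 mm from its hinge; the hinge axis runs along the dock's y through (55, 99, 22) mm of the dock.
- screw_carton: Bystander: brown card box, 47 x 60 x 25 mm.
- wire_reel: Bystander: black and white wire reel, 47 mm across, 28 mm high.
- roll_of_tape: Bystander: orange tape roll, 61 mm across, 12 mm high, lying flat.
Things that resemble listed ones, but are neither listed nor needed, are in the scene too. What is shaped like the pallet but green is not meant.

How it is judged:
On the way, in this order (a step that is already met when the one before it is completed fails the run):
1. the pallet sits home on the three balls with both catches closed over its rails (distance between pallet and dock_seat below 0.003 m and angle between pallet's own z axis and vertical below 0.03 rad and angle between the x axis of pallet and the x axis of dock, either way round below 0.03 rad), for 0.2 s.
2. every bracket lies flat in a pocket of its size, round end to round end, in the docked pallet (all of step 1 and ((distance between long_1 and long_pocket_1 below 0.006 m and x of long_1_nose in the frame of long_pocket_1 above 0.012 m) or (distance between long_1 and long_pocket_2 below 0.006 m and x of long_1_nose in the frame of long_pocket_2 above 0.012 m) or (distance between long_1 and long_pocket_3 below 0.006 m and x of long_1_nose in the frame of long_pocket_3 above 0.012 m)) and angle between each of long_1, long_2, long_3, short_1, short_2's own z axis and vertical below 0.08 rad and angle between the x axis of each of long_1, long_2, long_3, short_1, short_2 and the x axis of pallet, either way round below 0.15 rad and ((distance between long_2 and long_pocket_1 below 0.006 m and x of long_2_nose in the frame of long_pocket_1 above 0.012 m) or (distance between long_2 and long_pocket_2 below 0.006 m and x of long_2_nose in the frame of long_pocket_2 above 0.012 m) or (distance between long_2 and long_pocket_3 below 0.006 m and x of long_2_nose in the frame of long_pocket_3 above 0.012 m)) and ((distance between long_3 and long_pocket_1 below 0.006 m and x of long_3_nose in the frame of long_pocket_1 above 0.012 m) or (distance between long_3 and long_pocket_2 below 0.006 m and x of long_3_nose in the frame of long_pocket_2 above 0.012 m) or (distance between long_3 and long_pocket_3 below 0.006 m and x of long_3_nose in the frame of long_pocket_3 above 0.012 m)) and ((distance between short_1 and short_pocket_1 below 0.006 m and x of short_1_nose in the frame of short_pocket_1 above 0.012 m) or (distance between short_1 and short_pocket_2 below 0.006 m and x of short_1_nose in the frame of short_pocket_2 above 0.012 m) or (distance between short_1 and short_pocket_3 below 0.006 m and x of short_1_nose in the frame of short_pocket_3 above 0.012 m)) and ((distance between short_2 and short_pocket_1 below 0.006 m and x of short_2_nose in the frame of short_pocket_1 above 0.012 m) or (distance between short_2 and short_pocket_2 below 0.006 m and x of short_2_nose in the frame of short_pocket_2 above 0.012 m) or (distance between short_2 and short_pocket_3 below 0.006 m and x of short_2_nose in the frame of short_pocket_3 above 0.012 m))), for 0.2 s.
3. the ready lever is thrown over (value of joint ready_lever above 0.85 rad), for 0.2 s.
At the end, for the whole second after the job is handed in: The pallet is within 3 mm and 0.03 rad of its home on the balls, both catches closed; every bracket present lies flat (0.08 rad) within 6 mm of the floor centre of a pocket of its own size, round end towards the pocket's round end; the lever is past 0.85 rad; all at rest (all of step 2 and value of joint ready_lever above 0.85 rad and linear speed of each of pallet, long_1, long_2, long_3, short_1, short_2 below 0.02 m/s); the robot touches nothing.
It fails at once if a bystander (carton, wire reel, tape roll) was shifted by more than 30 mm (distance of any of screw_carton, wire_reel, roll_of_tape from where it was at the start of the episode above 0.03 m).
Of long_1, long_2, long_3, short_1, short_2 only 3 to 5 are there at a start; the rules pass over those that are not, and their reading is None.
At some moment in a run one of long_1, long_2, long_3, short_1, short_2 may be knocked a few centimetres aside while the robot is not near it.
Once in a run the grip may slacken for a moment while it holds something.
It also fails if it takes over 210 s, if anything falls off the work surface, if the arm or the gripper's body presses on something with over 40 N, if the wrist force passes 120 N, or if a joint passes its speed limit or range.

## Working session

There is one attempt and no reset: what is moved stays moved. The work goes in short steps, Python scripts to look and compute and a tool call to move; the robot and the scene stay as the last step left them, time stands still between calls to the robot, and variables do not carry over. Pictures are saved under pics/ and viewed, at most 15 in all, crops included, and the job is handed in when it is done.

Besides the shell and the picture viewer there is one more tool, called after "Call:" as name(argument=value, ...), one argument or row to a line, values as JSON. step_arm: Moves the arm, as the interface text tells. Its arguments: {"type":"object","properties":{"plan":{"type":"array","items":{"type":"array","items":{"type":"array","items":{"type":"number"}}}},"grip":{"type":"number"},"squeeze":{"type":"number"}},"required":["plan"]}

```bash
ls; mkdir -p pics; python3 - <<'E'
from station import ctrl
import cv2,numpy as np
o=ctrl.get_obs();print({k:np.round(v,3) for k,v in o.items()})
a=ctrl.camera("scene");b=ctrl.camera("top")
cv2.imwrite("pics/scene0.png",a[...,::-1]);cv2.imwrite("pics/top0.png",b[...,::-1])
for n in("scene","top","wrist"):
  m=ctrl.camera_model(n);print(n,{k:np.round(v,4).tolist() for k,v in m.items()})
for q in["dock","pallet","long_1","short_1","lever_tip","long_1_nose","short_1_nose","screw_carton","wire_reel","roll_of_tape"]:
  for c in("top","scene"):
    print(q,c,[(np.round(d["at"]).tolist(),round(d["confidence"],2)) for d in ctrl.place_of(q,c)])
E
```

```text
pics
{'time_s': np.float64(0.0), 'qpos': array([-1.188,  0.3  ,  1.522,  0.   ,  1.321, -0.067]), 'joint_vel': array([-0.   , -0.   ,  0.001,  0.001, -0.   , -0.002]), 'tau': array([ 0.0000e+00, -5.3181e+01, -3.5274e+01,  7.1000e-02,  2.4000e-02,
       -0.0000e+00]), 'ee_pos': array([ 0.239, -0.495,  0.205]), 'eef_rot': array([-3.14, -0.  ,  0.45]), 'force': array([0.546, 0.474, 0.372]), 'moment': array([-0.004,  0.027,  0.013]), 'grip_force': np.float64(0.0), 'grip_width': np.float64(0.094)}
scene {'intrinsics': [[448.8969, 0.0, 283.7589], [0.0, 448.8969, 209.2345], [0.0, 0.0, 1.0]], 'k1': -0.1042, 'R': [[0.7493, -0.6621, 0.0127], [-0.3691, -0.4335, -0.8221], [0.5498, 0.6114, -0.5692]], 't': [-0.3411, 0.3371, 1.1501]}
top {'intrinsics': [[388.1476, 0.0, 281.1718], [0.0, 388.1476, 211.1137], [0.0, 0.0, 1.0]], 'k1': 0.0285, 'R': [[-0.013, -0.9998, 0.0122], [-0.995, 0.0117, -0.099], [0.0989, -0.0135, -0.995]], 't': [0.1645, 0.576, 1.4473]}
wrist {'intrinsics': [[296.1525, 0.0, 283.2313], [0.0, 296.1525, 216.612], [0.0, 0.0, 1.0]], 'k1': -0.0168, 'tool_from_camera': [[0.0004, -0.9675, 
[... 491 characters left out ...]
 scene [([333.0, 297.0], 0.47), ([369.0, 339.0], 0.45), ([239.0, 207.0], 0.24)]
lever_tip top [([263.0, 228.0], 0.46)]
lever_tip scene [([268.0, 238.0], 0.74)]
long_1_nose top [([361.0, 245.0], 0.63), ([226.0, 237.0], 0.25)]
long_1_nose scene [([316.0, 289.0], 0.6)]
short_1_nose top [([418.0, 242.0], 0.52)]
short_1_nose scene [([375.0, 338.0], 0.49)]
screw_carton top [([280.0, 182.0], 0.62)]
screw_carton scene [([217.0, 206.0], 0.7), ([239.0, 209.0], 0.17), ([231.0, 200.0], 0.16)]
wire_reel top [([361.0, 244.0], 0.74), ([255.0, 200.0], 0.42)]
wire_reel scene []
roll_of_tape top [([257.0, 173.0], 0.7), ([222.0, 250.0], 0.68), ([419.0, 242.0], 0.23)]
roll_of_tape scene [([270.0, 240.0], 0.67)]
```

View pics/top0.png

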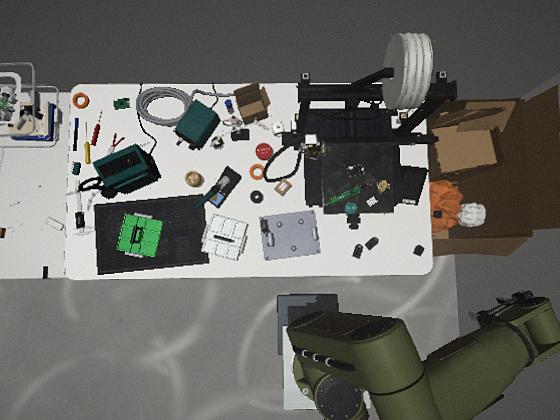

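View pics/scene0.png

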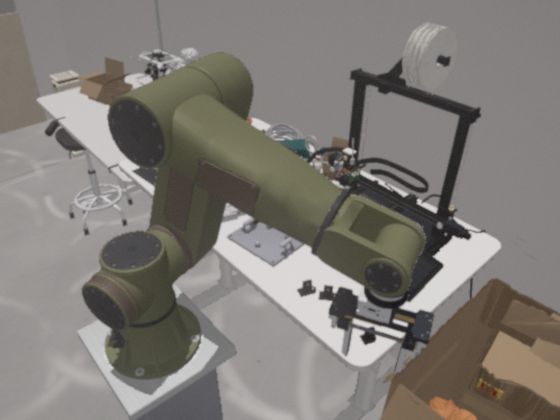

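The top view shows the white/grey metal pallet at about (225,238), with the green look-alike at (143,235) excluded. The dock is at (290,235), and there are three black brackets near (358,244), (371,241) and (418,250). The scene view is mostly hidden by the arm, so I'll use the wrist camera.

```bash
cat > h.py <<'E'
from station import ctrl
import cv2,numpy as np
from scipy.spatial.transform import Rotation as Ro
def tool():
    o=ctrl.get_obs();return Ro.from_euler('xyz',o['eef_rot']).as_matrix(),np.array(o['ee_pos'])
def cam(n,tp=None):
    m=ctrl.camera_model(n);K=np.array(m['intrinsics']);d=np.array([m['k1'],0,0,0,0.])
    if n=='wrist':
        R,p=tp or tool();T=np.array(m['tool_from_camera']);Rc=(R@T[:3,:3]).T;t=-Rc@(R@T[:3,3]+p)
    else: Rc,t=np.array(m['R']),np.array(m['t'])
    return K,d,Rc,t
def ray(c,uv):
    K,d,R,t=c;n=cv2.undistortPoints(np.array([[uv]],float),K,d)[0,0]
    v=R.T@np.array([*n,1]);return -R.T@t,v/np.linalg.norm(v)
def onz(c,uv,z):
    o,v=ray(c,uv);return (o+v*(z-o[2])/v[2])
def proj(c,X):
    K,d,R,t=c;return cv2.projectPoints(np.array(X,float).reshape(-1,1,3),cv2.Rodrigues(R)[0],t,K,d)[0][:,0]
def tri(obs): # [(cam,uv)]
    A=0;b=0
    for c,uv in obs:
        o,v=ray(c,uv);P=np.eye(3)-np.outer(v,v);A=A+P;b=b+P@o
    return np.linalg.solve(A,b)
def row(x,y,z,yaw):
    "row for a tool-down target"
    R,p=tool();Rt=Ro.from_euler('xyz',[np.pi,0,yaw]).as_matrix()
    d=R.T@(np.array([x,y,z])-p)/.03;w=np.degrees(Ro.from_matrix(R.T@Rt).as_rotvec())/6
    return np.round(np.r_[d,w],3).tolist()
def shot(n,name):
    tp=tool();im=ctrl.camera(n);cv2.imwrite(f'pics/{name}.png',im[...,::-1]);return im,cam(n,tp)
E
python3 - <<'E'
from h import *
c=cam('top')
for n,uv,z in [('pallet',(225,238),.06),('dock',(292,236),.01),('b1',(358,244),.02),('b2',(371,241),.02),('b3',(418,250),.02),('reel',(257,197),.02),('carton',(283,187),.02),('d1',(262,218),.01),('d2',(315,208),.01),('d3',(321,251),.01),('d4',(265,261),.01)]: print(n,np.round(onz(c,uv,z),3))
print(row(.30,-.2,.36,0), row(.36,-.3,.36,0),row(.36,0,.36,0))
E
```

```text
pallet [0.478 0.366 0.06 ]
dock [0.484 0.117 0.01 ]
b1 [ 0.45  -0.132  0.02 ]
b2 [ 0.461 -0.182  0.02 ]
b3 [ 0.425 -0.359  0.02 ]
reel [0.634 0.249 0.02 ]
carton [0.672 0.149 0.02 ]
d1 [0.554 0.231 0.01 ]
d2 [0.59  0.027 0.01 ]
d3 [0.425 0.007 0.01 ]
d4 [0.39  0.221 0.01 ]
[6.107, -7.981, -5.152, -0.0, 0.0, 4.295] [6.459, -4.11, -5.152, -0.0, 0.0, 4.295] [10.806, -13.115, -5.152, -0.0, 0.0, 4.295]
```

Call:
step_arm(
  plan=[
    [[6.5,-4,-1.5,0,0,4.3],[6.5,-4,-1.5,0,0,4.3],[6.5,-4,-1.5,0,0,4.3],[6.5,-4,-1.5,0,0,4.3],[6.5,-4,-1.5,0,0,4.3],[6.5,-4,-1.5,0,0,4.3],[6.5,-4,-1.5,0,0,4.3],[6.5,-4,-1.5,0,0,4.3]],
  ],
)

```text
time_s: 1.77
ee_pos: [0.3632, -0.3016, 0.2509]
eef_rot: [3.141, -0.001, 0.002]
force: [-0.1, -0.4, -0.7]
grip_width: 0.0938
grip_force: 0.0
```

```bash
python3 - <<'E'
from h import *
import pickle
im,c=shot('wrist','w1');pickle.dump(c,open('w1.pkl','wb'));print(tool()[1],ctrl.get_obs()['eef_rot'],ctrl.get_obs()['time_s'])
for q in["long_1","short_1","long_1_nose","short_1_nose","dock"]:
    print(q,[(np.round(d["at"],1).tolist(),round(d["confidence"],2),np.round(onz(c,d['at'],0.0),3)) for d in ctrl.place_of(q,'wrist')])
print(row(.4,-.05,.25,0))
E
```

```text
[ 0.36264373 -0.302381    0.25049928] [ 3.14126252e+00 -7.83586409e-05  7.26917232e-04] 1.8167
long_1 [([163.2, 145.6], 0.73, array([ 0.427, -0.131,  0.   ])), ([204.1, 124.0], 0.6, array([ 0.456, -0.191,  0.   ]))]
short_1 [([326.5, 149.4], 0.84, array([ 0.422, -0.363,  0.   ]))]
long_1_nose [([168.6, 129.8], 0.79, array([ 0.448, -0.141,  0.   ]))]
short_1_nose [([338.1, 136.7], 0.8, array([ 0.439, -0.379,  0.   ]))]
dock []
[1.249, -8.441, 0.007, -0.004, 0.004, -0.019]
```

View pics/w1.png

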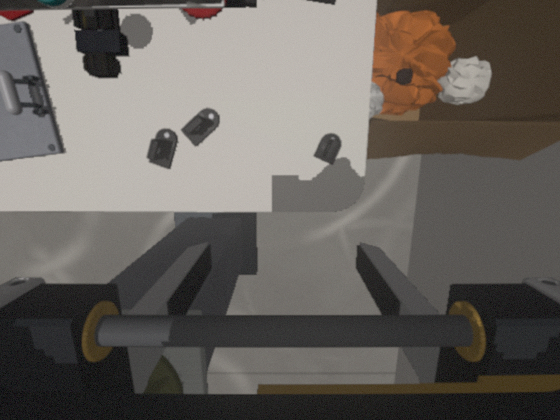

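The wrist view shows three brackets. Two look long, at (163,147) and (202,126), and one looks short, at (328,148). The dock's edge is on the left. Next I'll look at the dock and pallet.

Call:
step_arm(
  plan=[
    [[-0.5,-10,-1,0,0,0],[-0.5,-10,-1,0,0,0],[-0.5,-10,-1,0,0,0],[-0.5,-10,-1,0,0,0],[-0.5,-10,-1,0,0,0],[-0.5,-10,-1,0,0,0],[-0.5,-10,-1,0,0,0],[-0.5,-10,-1,0,0,0]],
  ],
)

```text
time_s: 2.73
ee_pos: [0.3472, 0.0011, 0.2812]
eef_rot: [-3.141, -0.002, 0.002]
force: [0.0, -1.1, -0.4]
grip_width: 0.0941
grip_force: 0.0
```

Call:
step_arm(
  plan=[
    [[0,-6,0,0,0,0],[0,-6,0,0,0,0],[0,-6,0,0,0,0],[0,-6,0,0,0,0],[0,-6,0,0,0,0],[0,-6,0,0,0,0],[0,-6,0,0,0,0],[0,-6,0,0,0,0]],
  ],
)

```text
time_s: 3.4
ee_pos: [0.348, 0.1767, 0.2803]
eef_rot: [3.141, 0.0, -0.001]
force: [-0.5, 0.4, -0.1]
grip_width: 0.0939
grip_force: 0.0
```

```bash
python3 - <<'E'
from h import *
import pickle
im,c=shot('wrist','w2');pickle.dump(c,open('w2.pkl','wb'));print(tool()[1],ctrl.get_obs()['eef_rot'],ctrl.get_obs()['time_s'])
for q,z in[("pallet",0),("dock",0),("lever_tip",.07),("long_pocket_1",.022),("short_pocket_1",.022)]:
    print(q,[(np.round(d["at"],1).tolist(),round(d["confidence"],2),np.round(onz(c,d['at'],z),3)) for d in ctrl.place_of(q,'wrist')])
E
```

```text
[0.34802683 0.17650028 0.28043645] [ 3.14147701e+00  2.51026039e-05 -2.17557174e-03] 3.45
pallet [([145.4, 97.6], 0.68, array([0.48 , 0.378, 0.   ])), ([130.8, 128.4], 0.55, array([0.437, 0.405, 0.   ]))]
dock [([324.2, 94.8], 0.68, array([0.483, 0.117, 0.   ]))]
lever_tip [([245.7, 72.4], 0.69, array([0.499, 0.222, 0.07 ])), ([527.0, 116.2], 0.39, array([ 0.449, -0.132,  0.07 ]))]
long_pocket_1 [([148.1, 62.9], 0.77, array([0.521, 0.36 , 0.022])), ([178.9, 72.7], 0.77, array([0.509, 0.319, 0.022])), ([112.0, 55.5], 0.67, array([0.531, 0.408, 0.022]))]
short_pocket_1 [([102.8, 118.6], 0.78, array([0.449, 0.432, 0.022])), ([167.3, 134.8], 0.56, array([0.427, 0.342, 0.022]))]
```

View pics/w2.png

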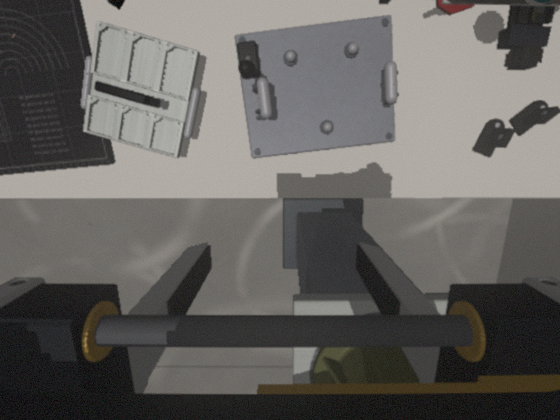

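The pallet in wrist view is at about (142,95) with its dark handle from (96,87) to (168,104), long pockets facing away from the robot. The dock's balls are at (291,57), (352,49) and (327,127), and the black lever is at (248,65). I'll take a second view for triangulation.

Call:
step_arm(
  plan=[
    [[1,-5,1.5,0,0,0],[1,-5,1.5,0,0,0],[1,-5,1.5,0,0,0],[1,-5,1.5,0,0,0],[1,-5,1.5,0,0,0],[1,-5,1.5,0,0,0],[1,-5,1.5,0,0,0]],
  ],
)

```text
time_s: 4.28
ee_pos: [0.3779, 0.327, 0.2356]
eef_rot: [3.141, 0.0, -0.001]
force: [-0.4, -0.3, -0.8]
grip_width: 0.0938
grip_force: 0.0
```

```bash
python3 - <<'E'
from h import *
import pickle
im,c=shot('wrist','w3');pickle.dump(c,open('w3.pkl','wb'));print(tool()[1],ctrl.get_obs()['eef_rot'],ctrl.get_obs()['time_s'])
for q,z in[("pallet",0),("dock",0),("lever_tip",.07),("long_pocket_1",.022),("short_pocket_1",.022)]:
    print(q,[(np.round(d["at"],1).tolist(),round(d["confidence"],2),np.round(onz(c,d['at'],z),3)) for d in ctrl.place_of(q,'wrist')])
a=cv2.imread('pics/w2.png')[10:170,70:410];b=im[...,::-1][0:210,100:560]
cv2.imwrite('pics/z2.png',cv2.resize(a,None,fx=2.35,fy=2.35,interpolation=3)[:380])
A=cv2.resize(a,(782,368),interpolation=3)  # 2.3x
cv2.imwrite('pics/z2.png',A);cv2.imwrite('pics/z3.png',cv2.resize(b,None,fx=1.7,fy=1.7,interpolation=3))
E
```

```text
[0.37804533 0.32673719 0.23599852] [-3.14130088e+00 -6.58920078e-04 -1.25424883e-03] 4.3333
pallet [([245.5, 119.4], 0.94, array([0.476, 0.377, 0.   ])), ([5.1, 107.6], 0.76, array([0.493, 0.7  , 0.   ])), ([202.4, 142.7], 0.22, array([0.446, 0.437, 0.   ]))]
dock [([438.6, 115.7], 0.64, array([0.481, 0.119, 0.   ]))]
lever_tip [([384.5, 89.0], 0.73, array([0.503, 0.217, 0.07 ])), ([232.3, 148.1], 0.31, array([0.44 , 0.385, 0.07 ]))]
long_pocket_1 [([25.8, 145.8], 0.95, array([0.443, 0.664, 0.022])), ([254.1, 79.4], 0.93, array([0.521, 0.363, 0.022])), ([291.7, 91.2], 0.92, array([0.508, 0.316, 0.022])), ([26.3, 71.7], 0.91, array([0.532, 0.644, 0.022])), ([217.5, 70.7], 0.89, array([0.531, 0.407, 0.022])), ([27.2, 113.6], 0.55, array([0.483, 0.653, 0.022]))]
short_pocket_1 [([268.7, 157.7], 0.88, array([0.427, 0.346, 0.022])), ([232.2, 148.9], 0.75, array([0.438, 0.393, 0.022])), ([205.9, 142.9], 0.59, array([0.446, 0.427, 0.022])), ([381.3, 86.6], 0.23, array([0.513, 0.206, 0.022]))]
```

View pics/z2.png

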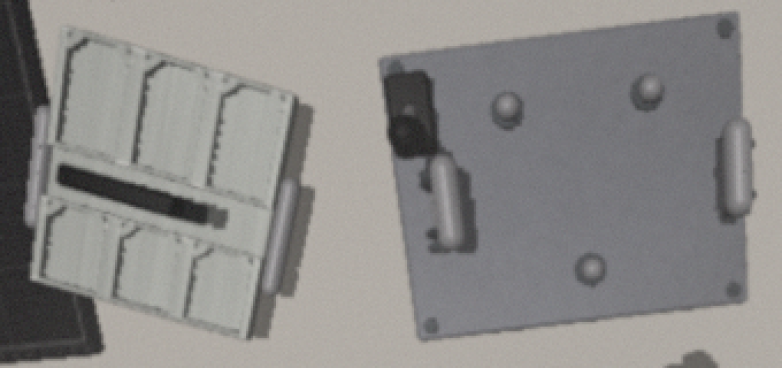

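View pics/z3.png

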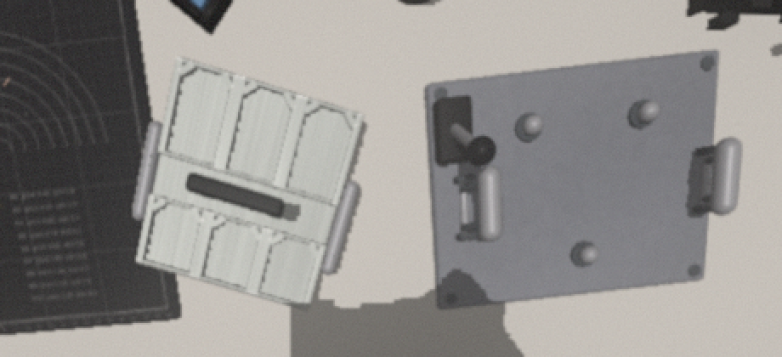

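```bash
cat > fit.py <<'E'
from h import *
from scipy.optimize import least_squares
def fit(obs,x0,free=(1,1,1,1)):
    free=np.array(free,bool);x0=np.array(x0,float)
    def X(p,m): return p[:3]+np.array([np.cos(p[3])*m[0]-np.sin(p[3])*m[1],np.sin(p[3])*m[0]+np.cos(p[3])*m[1],m[2]])
    def f(q):
        p=x0.copy();p[free]=q
        return np.concatenate([proj(c,X(p,np.array(m)))[0]-uv for c,m,uv in obs])
    s=least_squares(f,x0[free],loss='soft_l1');p=x0.copy();p[free]=s.x
    return p,f(s.x).reshape(-1,2)
E
python3 - <<'E'
from fit import *
import pickle
c2,c3=[pickle.load(open(f'w{i}.pkl','rb')) for i in(2,3)]
z2=lambda u,v:np.array([(u+.5)/2.3+69.5,(v+.5)/2.3+9.5]);z3=lambda u,v:np.array([(u+.5)/1.7+99.5,(v+.5)/1.7-.5])
B=[(.052,.042,.02),(.052,-.042,.02),(-.045,0,.02)]
ob=[(c2,m,z2(*p)) for m,p in zip(B,[(507,107),(649,88),(591,267)])]+[(c3,m,z3(*p)) for m,p in zip(B,[(530,126),(644,112),(584,252)])]
p,r=fit(ob,[.48,.117,0,.1]);print('dock',p.round(4),r.round(1).tolist())
C=[(.081,.068,.027),(.081,-.068,.027),(-.067,-.068,.027),(-.067,.068,.027)]
op=[(c2,m,z2(*q)) for m,q in zip(C,[(64,28),(297,94),(248,338),(32,278)])]+[(c3,m,z3(*q)) for m,q in zip(C,[(178,60),(364,114),(306,304),(137,262)])]
p,r=fit(op,[.48,.37,0,-.2]);print('pallet',p.round(4),r.round(1).tolist())
H=[(0,.032,.074),(0,-.032,.074)]
oh=[(c2,m,z2(*q)) for m,q in zip(H,[(60,173),(210,212)])]+[(c3,m,z3(*q)) for m,q in zip(H,[(188,181),(285,206)])]
p,r=fit(oh,[.48,.37,0,-.2]);print('handle',p.round(4),r.round(1).tolist())
print('lever',tri([(c2,z2(404,134)),(c3,z3(482,150))]))
for i,(a,b) in enumerate([((148.1,62.9),(254.1,79.4)),((178.9,72.7),(291.7,91.2)),((112,55.5),(217.5,70.7)),((102.8,118.6),(205.9,142.9)),((167.3,134.8),(268.7,157.7))]): print('pocket',tri([(c2,a),(c3,b)]).round(4))
for q in [p]: 
  print('grasp row',row(p[0],p[1],.15,p[3]))
E
```

```text
dock [ 0.4836  0.119  -0.0056  0.1153] [[0.2, -0.0], [-0.3, 0.6], [0.0, -0.0], [-0.2, -0.6], [-0.2, -0.1], [0.5, 0.3]]
pallet [ 0.4776  0.3786 -0.0085 -0.2782] [[1.1, -1.2], [-0.4, -0.0], [0.1, 0.9], [1.8, 1.1], [-0.3, -2.2], [-1.4, -0.3], [0.0, 3.3], [-0.1, -0.2]]
handle [ 0.4772  0.3757 -0.0045 -0.2642] [[0.7, 0.3], [-13.3, -2.7], [0.7, -0.1], [-0.2, 0.9]]
lever [0.50233537 0.22110707 0.07912583]
pocket [0.5233 0.3636 0.0123]
pocket [0.5071 0.3166 0.0285]
pocket [0.5309 0.407  0.0232]
pocket [0.4471 0.4219 0.0401]
pocket [0.4265 0.3464 0.0117]
grasp row [3.302, -1.626, 2.873, -0.007, -0.007, 2.51]
```

```bash
python3 - <<'E'
from fit import *
import pickle
c2,c3=[pickle.load(open(f'w{i}.pkl','rb')) for i in(2,3)]
z2=lambda u,v:np.array([(u+.5)/2.3+69.5,(v+.5)/2.3+9.5]);z3=lambda u,v:np.array([(u+.5)/1.7+99.5,(v+.5)/1.7-.5])
B=[(.052,.042,.02),(.052,-.042,.02),(-.045,0,.02)]
ob=[(c2,m,z2(*p)) for m,p in zip(B,[(507,107),(649,88),(591,267)])]+[(c3,m,z3(*p)) for m,p in zip(B,[(530,126),(644,112),(584,252)])]
p,r=fit(ob,[.48,.117,0,.1],(1,1,0,1));print('dock',p.round(4),r.round(1).tolist())
C=[(.081,.068,.027),(.081,-.068,.027),(-.067,-.068,.027),(-.067,.068,.027)]
op=[(c2,m,z2(*q)) for m,q in zip(C,[(64,28),(297,94),(248,338),(32,278)])]+[(c3,m,z3(*q)) for m,q in zip(C,[(178,60),(364,114),(306,304),(137,262)])]
H=[(0,.032,.074),(0,-.032,.074)]
oh=[(c2,m,z2(*q)) for m,q in zip(H,[(60,172),(172,204)])]+[(c3,m,z3(*q)) for m,q in zip(H,[(188,181),(285,206)])]
for f in((1,1,1,1),(1,1,0,1)):
  p,r=fit(oh+op,[.48,.37,0,-.2],f);print('pallet',p.round(4),r.round(1).tolist())
  p,r=fit(oh,[.48,.37,0,-.2],f);print('handle',p.round(4),r.round(1).tolist())
print('grasp row',row(p[0],p[1],.16,p[3]+np.pi/2))
c=cam('top');print('top proj',proj(c,[[.4832,.1186,.02],[.4766,.375,.074]]).round(1))
E
```

```text
dock [0.4826 0.1207 0.     0.1178] [[-1.1, -0.2], [-0.8, 0.1], [-0.6, 0.6], [0.2, -0.6], [1.1, -0.4], [1.4, 1.2]]
pallet [ 0.4777  0.3779 -0.0068 -0.2783] [[-0.0, 0.3], [2.1, 1.0], [-0.8, -0.8], [-2.2, 1.0], [0.8, -1.8], [-0.2, -0.5], [0.1, 0.8], [1.4, 1.0], [-0.1, -2.8], [-0.7, -0.8], [0.5, 3.4], [-0.0, -0.2]]
handle [ 0.4775  0.3757 -0.0016 -0.2532] [[-0.9, 0.3], [2.2, -0.1], [-0.0, -0.4], [-0.2, 0.1]]
pallet [ 0.4769  0.3759  0.     -0.28  ] [[-1.6, -0.0], [1.4, 1.1], [-0.3, -0.7], [-0.7, 1.5], [-0.5, -3.1], [0.0, -1.2], [-0.2, 1.8], [-0.2, 1.4], [0.3, -4.1], [1.6, -1.2], [1.9, 4.8], [-0.3, 0.6]]
handle [ 0.4774  0.3754  0.     -0.2528] [[-1.4, 0.3], [1.9, -0.1], [-0.1, -0.3], [-0.0, 0.2]]
grasp row [3.307, -1.614, 2.539, -0.0, -0.011, -12.599]
top proj [[291.7 236.1]
 [222.  238.2]]
```

Call:
step_arm(
  plan=[
    [[3.3,-1.6,2.5,0,0,-7],[3.3,-1.6,2.5,0,0,-7],[3.3,-1.6,2.5,0,0,-7],[3.3,-1.6,2.5,0,0,-7],[3.3,-1.6,2.5,0,0,-7],[3.3,-1.6,2.5,0,0,-7],[3.3,-1.6,2.5,0,0,-7]],
  ],
)

```text
time_s: 5.17
ee_pos: [0.4771, 0.3752, 0.1603]
eef_rot: [-3.142, 0.0, 0.737]
force: [0.1, -0.5, 0.2]
grip_width: 0.0936
grip_force: 0.0
```

Call:
step_arm(
  plan=[
    [[0,0,0,0,0,-5.6],[0,0,0,0,0,-5.6],[0,0,0,0,0,-5.6],[0,0,0,0,0,-5.6],[0,0,0,0,0,-5.6],[0,0,0,0,0,-5.6],[0,0,0,0,0,-5.6],[0,0,0,0,0,-5.6]],
  ],
)

```text
time_s: 5.83
ee_pos: [0.4769, 0.3754, 0.1607]
eef_rot: [3.141, -0.0, 1.314]
force: [-0.2, 0.3, -0.2]
grip_width: 0.094
grip_force: 0.0
```

```bash
python3 - <<'E'
from h import *
o=ctrl.get_obs();print(o['ee_pos'],o['eef_rot'],o['qpos'].round(2))
im,c=shot('wrist','w4');print(row(.4774,.3755,.049,-.26+np.pi/2))
P=np.array([.4774,.3755,0]);R=Ro.from_euler('z',-.26).as_matrix()
for m in [(0,.032,.074),(0,-.032,.074),(.081,.068,.027),(-.067,.068,.027),(.081,-.068,.027),(-.067,-.068,.027)]:
  u=proj(c,P+R@np.array(m))[0];print(u.round(1));cv2.circle(im,tuple(int(v) for v in u),2,(255,0,0),-1)
cv2.imwrite('pics/w4.png',im[...,::-1])
E
```

```text
[0.47692079 0.37540999 0.16067184] [ 3.14141411e+00 -2.69326984e-04  1.31401919e+00] [0.61 0.46 1.4  0.   1.28 0.86]
[0.006, 0.014, 3.721, 0.001, -0.002, 0.04]
[285.1 186. ]
[284.8 252.2]
[363.6 144.6]
[219.9 144.1]
[355.1 266.7]
[225.9 266.3]
```

View pics/w4.png

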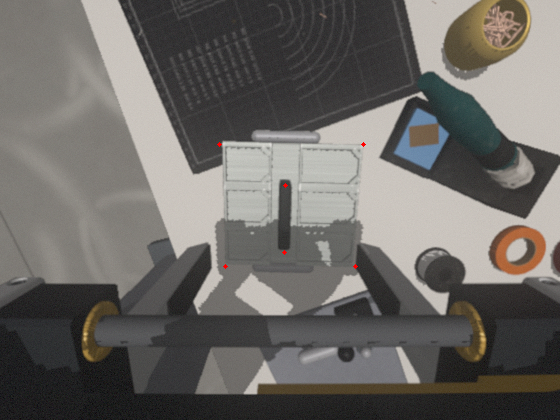

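The projected model (red dots) agrees with the pallet to about 2–3 mm, and the handle spans (285,181) to (285,250). I'll descend and grip it.

Call:
step_arm(
  plan=[
    [[0.07,0,1.3,0,0,0],[0.07,0,2.6,0,0,0],[0.07,0,3.4,0,0,0],[0.07,0,3.75,0,0,0],[0.07,0,3.75,0,0,0],[0.07,0,3.75,0,0,0]],
  ],
)

```text
time_s: 6.38
ee_pos: [0.4779, 0.3779, 0.049]
eef_rot: [3.141, -0.001, 1.318]
force: [-0.1, 0.2, 0.6]
grip_width: 0.0943
grip_force: 0.0
```

Call:
step_arm(
  plan=[
    [[0,0,0,0,0,0],[0,0,0,0,0,0],[0,0,0,0,0,0],[0,0,0,0,0,0],[0,0,0,0,0,0],[0,0,0,0,0,0],[0,0,0,0,0,0],[0,0,0,0,0,0]],
  ],
  grip=0,
  squeeze=50,
)

```text
time_s: 7.05
ee_pos: [0.4774, 0.3775, 0.048]
eef_rot: [3.142, 0.0, 1.319]
force: [0.2, 0.5, 0.2]
grip_width: 0.0437
grip_force: 0.0
```

Call:
step_arm(
  plan=[
    [[0,0,-0.3,0,0,0],[0,0,-0.8,0,0,0],[0,0,-1.6,0,0,0],[0,0,-2.2,0,0,0],[0,0,-2.2,0,0,0],[0,0,-2.2,0,0,0],[0,0,-2.2,0,0,0]],
  ],
)

```text
time_s: 7.63
ee_pos: [0.4771, 0.3773, 0.1133]
eef_rot: [-3.141, 0.001, 1.319]
force: [-0.9, 0.2, -0.6]
grip_width: 0.0008
grip_force: 0.0
```

```bash
python3 - <<'E'
from h import *
o=ctrl.get_obs();print(o['ee_pos'],o['eef_rot'],o['force'].round(1),o['grip_width'],o['grip_force'])
y=.1178;print(row(.4832,.1195,o['ee_pos'][2],y+np.pi/2))
E
```

```text
[0.47708504 0.37731568 0.11329927] [-3.14093678e+00  7.48315311e-04  1.31899161e+00] [-0.9  0.2 -0.6] 0.00077416835552812 0.0
[-8.272, 2.339, 0.005, -0.008, 0.006, -3.529]
```

The fingers are slow at about 75 mm/s, so I lifted before they had closed. I'll reopen and regrip with a longer wait.

Call:
step_arm(
  plan=[
    [[0,0,0,0,0,0],[0,0,0,0,0,0],[0,0,0,0,0,0],[0,0,0,0,0,0],[0,0,0,0,0,0],[0,0,0,0,0,0],[0,0,0,0,0,0],[0,0,0,0,0,0]],
  ],
  grip=0.5,
)

```text
time_s: 8.3
ee_pos: [0.4774, 0.3775, 0.1139]
eef_rot: [-3.142, -0.0, 1.319]
force: [-0.3, -0.2, 0.4]
grip_width: 0.0464
grip_force: 0.0
```

```bash
python3 - <<'E'
from h import *
o=ctrl.get_obs();print(o['grip_width'])
im,c=shot('wrist','w5');m=ctrl.masks_of('pallet','wrist')[0];P=m['pixels'];print(m['confidence'],m['at'])
g=im[...,:].max(2)
sub=(g[100:260,265:310]<75);ys,xs=np.nonzero(sub);print('dark cols',np.percentile(xs+265,[5,50,95]),'rows',np.percentile(ys+100,[2,98]))
cv2.imwrite('pics/w5.png',im[:300,120:460,::-1])
E
```

```text
0.046388185300968304
0.68 [288.2, 203.0]
dark cols [268. 285. 305.] rows [101. 256.]
```

View pics/w5.png

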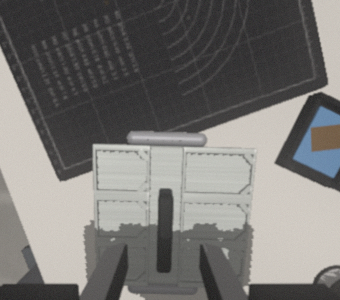

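The pallet is undisturbed, with its handle at about (285,230) full-frame, centred between the fingers. I'll descend again.

Call:
step_arm(
  plan=[
    [[0,0,1.1,0,0,0],[0,0,2.0,0,0,0],[0,0,2.2,0,0,0],[0,0,2.2,0,0,0],[0,0,2.2,0,0,0]],
  ],
)

```text
time_s: 8.82
ee_pos: [0.4778, 0.3778, 0.049]
eef_rot: [3.141, -0.001, 1.319]
force: [1.1, 1.3, 0.1]
grip_width: 0.047
grip_force: 0.0
```

Call:
step_arm(
  plan=[
    [[0,0,0,0,0,0],[0,0,0,0,0,0],[0,0,0,0,0,0],[0,0,0,0,0,0],[0,0,0,0,0,0],[0,0,0,0,0,0],[0,0,0,0,0,0],[0,0,0,0,0,0]],
  ],
  grip=0,
  squeeze=50,
)

```text
time_s: 9.48
ee_pos: [0.4776, 0.3776, 0.0482]
eef_rot: [3.141, -0.0, 1.319]
force: [-0.2, 0.1, 2.5]
grip_width: 0.0111
grip_force: 49.9
```

Call:
step_arm(
  plan=[
    [[0,0,0,0,0,0],[0,0,0,0,0,0]],
  ],
)

```text
time_s: 9.65
ee_pos: [0.4776, 0.3776, 0.0482]
eef_rot: [3.141, -0.0, 1.319]
force: [0.6, -0.2, 4.7]
grip_width: 0.0115
grip_force: 49.9
```

Call:
step_arm(
  plan=[
    [[0,0,-0.3,0,0,0],[0,0,-0.8,0,0,0],[0,0,-1.6,0,0,0],[0,0,-2.2,0,0,0],[0,0,-2.2,0,0,0],[0,0,-2.2,0,0,0]],
  ],
)

```text
time_s: 10.15
ee_pos: [0.4773, 0.3775, 0.1139]
eef_rot: [3.141, -0.0, 1.319]
force: [-1.1, 0.4, -6.6]
grip_width: 0.0113
grip_force: 49.9
```

```bash
python3 - <<'E'
from h import *
o=ctrl.get_obs();print(o['ee_pos'],o['eef_rot'],o['force'].round(1),o['moment'].round(2),o['grip_width'],o['grip_force'])
y=.1178;print(row(.4832,.1195,o['ee_pos'][2],y+np.pi/2))
E
```

```text
[0.47728138 0.37750479 0.1138991 ] [ 3.14146837e+00 -2.04369781e-04  1.31907989e+00] [-1.1  0.4 -6.6] [-0.1   0.05 -0.01] 0.01131062442533778 49.92906332015991
[-8.28, 2.333, -0.001, 0.002, -0.002, -3.529]
```

Call:
step_arm(
  plan=[
    [[0,0,-0.8,0,0,0],[0,0,-1.7,0,0,0],[-1.2,0.3,-1.7,0,0,-0.5],[-2.4,0.6,-1.7,0,0,-1],[-3.6,1,-1.7,0,0,-1.5],[-4.8,1.4,-1.7,0,0,-2],[-6,1.7,-1.7,0,0,-2.5],[-7.2,2,-1.7,0,0,-3]],
  ],
)

```text
time_s: 10.82
ee_pos: [0.4806, 0.1515, 0.1631]
eef_rot: [-3.139, 0.001, 1.636]
force: [0.3, -0.3, -4.7]
grip_width: 0.0117
grip_force: 50.0
```

Call:
step_arm(
  plan=[
    [[-1.05,0.25,0,0,0,-0.5],[-1.05,0.25,0,0,0,-0.5],[-1.05,0.25,0,0,0,-0.5],[-1.05,0.25,0,0,0,-0.5]],
  ],
)

```text
time_s: 11.15
ee_pos: [0.4906, 0.1226, 0.1637]
eef_rot: [-3.139, -0.0, 1.685]
force: [-0.6, -0.4, -5.6]
grip_width: 0.0114
grip_force: 50.0
```

```bash
python3 - <<'E'
from h import *
o=ctrl.get_obs();print(o['ee_pos'],o['eef_rot'],o['force'].round(1),o['grip_width'],o['grip_force'],o['time_s'])
y=.1178;print(row(.483,.1198,.09,y+np.pi/2))
im,c=shot('wrist','w6')
R,p=tool();Rz=Ro.from_euler('z',o['eef_rot'][2]-np.pi/2).as_matrix();P=np.array([p[0],p[1],p[2]-.048])
for m in [(0,.032,.074),(0,-.032,.074),(.081,.068,.027),(-.067,.068,.027)]:
  u=proj(c,P+Rz@np.array(m))[0];cv2.circle(im,tuple(int(v) for v in u),1,(255,0,0),-1)
D=np.array([.483,.1198,0]);Rd=Ro.from_euler('z',y).as_matrix()
for m in [(.084,.1075,.01),(-.084,.1075,.01),(.026,.083,.052),(-.026,.083,.052)]:
  u=proj(c,D+Rd@np.array(m))[0];cv2.circle(im,tuple(int(v) for v in u),1,(0,255,0),-1)
cv2.imwrite('pics/w6.png',cv2.resize(im[60:320,120:460,::-1],None,fx=2,fy=2,interpolation=3))
E
```

```text
[0.49056844 0.1226192  0.16369589] [-3.13936271e+00 -1.51958995e-04  1.68452824e+00] [-0.6 -0.4 -5.6] 0.01142928530404495 49.99826967716217 11.15
[-0.065, -0.256, 2.457, -0.021, -0.001, -0.039]
```

View pics/w6.png

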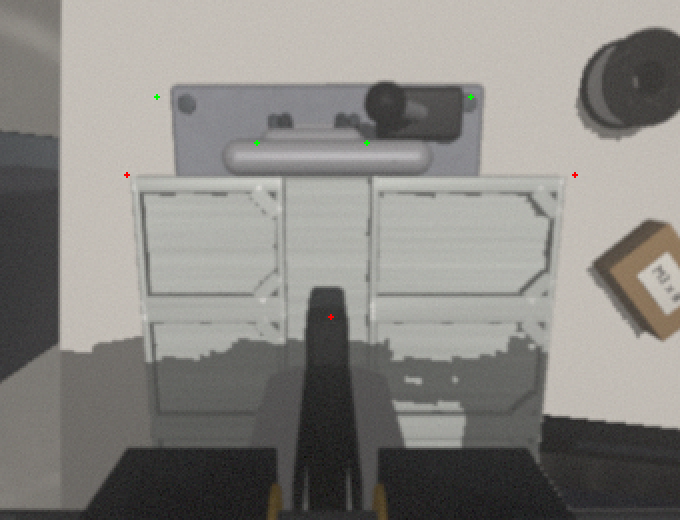

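```bash
python3 - <<'E'
from fit import *
import pickle
c2,c3=[pickle.load(open(f'w{i}.pkl','rb')) for i in(2,3)]
z2=lambda u,v:np.array([(u+.5)/2.3+69.5,(v+.5)/2.3+9.5]);z3=lambda u,v:np.array([(u+.5)/1.7+99.5,(v+.5)/1.7-.5])
Rd=Ro.from_euler('z',.1178).as_matrix();D=np.array([.483,.1198,0])
for c,zz,q in[(c2,z2,[(381,59),(738,13),(745,302),(420,338)]),(c3,z3,[(427,84),(718,51),(705,280),(440,308)])]:
  w=np.array([(Rd.T@(onz(c,zz(*a),.01)-D)) for a in q]);print(w.round(4).tolist(),w.mean(0))
c6=cam('wrist')
for q in[(172,85),(484,85)]:
  uv=np.array(q)/2+[120,60];print((Rd.T@(onz(c6,uv,.01)-D)).round(4))
E
```

```text
[[0.0884, 0.1121, 0.01], [0.0882, -0.099, 0.01], [-0.0774, -0.098, 0.01], [-0.0753, 0.1125, 0.01]] [0.00597718 0.00690319 0.01      ]
[[0.0895, 0.1134, 0.01], [0.0883, -0.0989, 0.01], [-0.0777, -0.1007, 0.01], [-0.0756, 0.1133, 0.01]] [0.00613636 0.00677897 0.01      ]
[-0.0752  0.1142  0.01  ]
[0.0904 0.1137 0.01  ]
```

Call:
step_arm(
  plan=[
    [[-0.05,-0.24,0,0,0,0],[-0.05,-0.24,0.8,0,0,0],[-0.05,-0.24,1.6,0,0,0],[-0.05,-0.24,2.3,0,0,0],[-0.05,-0.24,2.5,0,0,0],[-0.05,-0.24,2.5,0,0,0]],
  ],
)

```text
time_s: 11.7
ee_pos: [0.4829, 0.1205, 0.0886]
eef_rot: [-3.138, 0.0, 1.686]
force: [0.0, 0.1, -4.5]
grip_width: 0.0113
grip_force: 50.0
```

Call:
step_arm(
  plan=[
    [[0,0,0.1,0,0,0],[0,0,0.2,0,0,0],[0,0,0.3,0,0,0],[0,0,0.4,0,0,0],[0,0,0.5,0,0,0],[0,0,0.55,0,0,0]],
  ],
)

```text
time_s: 12.2
ee_pos: [0.4852, 0.1194, 0.0753]
eef_rot: [3.139, 0.001, 1.685]
force: [-5.2, -11.7, 19.8]
grip_width: 0.0113
grip_force: 50.0
```

Call:
step_arm(
  plan=[
    [[0,0,0.08,0,0,0],[0,0,0.16,0,0,0],[0,0,0.22,0,0,0],[0,0,0.28,0,0,0],[0,0,0.28,0,0,0]],
  ],
)

```text
time_s: 12.62
ee_pos: [0.4843, 0.1195, 0.0653]
eef_rot: [3.141, 0.001, 1.685]
force: [-0.1, -5.2, -6.6]
grip_width: 0.0112
grip_force: 50.0
```

Call:
step_arm(
  plan=[
    [[-0.02,0,0.08,0,0,0],[-0.04,0,0.12,0,0,0],[-0.04,0,0.12,0,0,0]],
  ],
)

```text
time_s: 12.87
ee_pos: [0.4847, 0.1192, 0.0636]
eef_rot: [3.14, -0.0, 1.686]
force: [-12.5, -1.8, 21.8]
grip_width: 0.0114
grip_force: 50.0
```

Call:
step_arm(
  plan=[
    [[0,0,0.05,0,0,0],[0,0,0.1,0,0,0],[0,0,0.1,0,0,0]],
  ],
)

```text
time_s: 13.12
ee_pos: [0.4848, 0.1194, 0.0628]
eef_rot: [3.139, -0.001, 1.686]
force: [-27.4, -3.9, 54.2]
grip_width: 0.0116
grip_force: 50.0
```

Force rises stiffly at the expected home height, so it's seated. I'll release, look, and measure the pallet.

Call:
step_arm(
  plan=[
    [[0,0,-0.1,0,0,0],[0,0,-0.15,0,0,0],[0,0,-0.15,0,0,0]],
  ],
)

```text
time_s: 13.37
ee_pos: [0.4846, 0.1192, 0.0637]
eef_rot: [3.14, -0.0, 1.685]
force: [-5.3, 0.5, 7.7]
grip_width: 0.0118
grip_force: 5.0
```

Call:
step_arm(
  plan=[
    [[0,0,0,0,0,0],[0,0,0,0,0,0],[0,0,0,0,0,0],[0,0,0,0,0,0],[0,0,0,0,0,0],[0,0,0,0,0,0]],
  ],
  grip=0.5,
)

```text
time_s: 13.87
ee_pos: [0.4843, 0.1189, 0.0629]
eef_rot: [-3.142, 0.0, 1.685]
force: [-0.5, 0.6, 0.7]
grip_width: 0.0465
grip_force: 0.0
```

Call:
step_arm(
  plan=[
    [[0,0,-1,0,0,0],[0,0,-2.2,0,0,0],[-0.7,0.1,-3.6,0,0,0],[-1.8,0.1,-5,0,0,0],[-1.8,0.1,-6,0,0,0],[-1.8,0.1,-6,0,0,0],[-1.8,0.1,-6,0,0,0]],
  ],
)

```text
time_s: 14.45
ee_pos: [0.4943, 0.0651, 0.2451]
eef_rot: [3.137, 0.0, 1.684]
force: [1.0, 0.1, -0.5]
grip_width: 0.0469
grip_force: 0.0
```

```bash
python3 - <<'E'
from h import *
o=ctrl.get_obs();print(o['ee_pos'],o['eef_rot'],o['force'].round(1),o['time_s'])
y=.115;im,c=shot('wrist','w7')
Rz=Ro.from_euler('z',y).as_matrix();P=np.array([.4843,.1194,.0159])
for m in [(0,.032,.074),(0,-.032,.074),(.081,.068,.027),(-.067,.068,.027),(.081,-.068,.027),(-.067,-.068,.027),(.036,.074,.018),(-.036,.074,.018)]:
  u=proj(c,P+Rz@np.array(m))[0];im[int(round(u[1])),int(round(u[0]))]=(255,0,0)
cv2.imwrite('pics/w7.png',cv2.resize(im[60:300,150:430,::-1],None,fx=2.4,fy=2.4,interpolation=0))
E
```

```text
[0.49432398 0.06514953 0.24508416] [3.13708846e+00 2.26544917e-04 1.68435849e+00] [ 1.   0.1 -0.5] 14.45
```

View pics/w7.png

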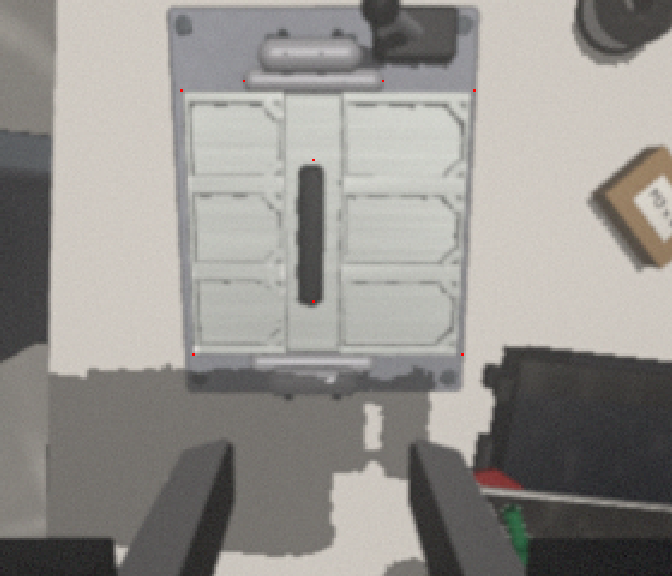

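The pallet sits under both rollers, rails tucked in at (312,80) and (312,362) of the crop, and the projected home pose agrees to about 1.5 mm. To fix y exactly I'll pinch the handle lightly along y, so first I'll turn to yaw 0.115.

Call:
step_arm(
  plan=[
    [[1.8,-0.1,2,0,0,8],[1.8,-0.1,2,0,0,8],[1.8,-0.1,2,0,0,8],[1.8,-0.1,2,0,0,8],[1.8,-0.1,2,0,0,8],[1.8,-0.1,2,0,0,8],[1.8,-0.1,2,0,0,8],[1.8,-0.1,2,0,0,8]],
  ],
  grip=1,
)

```text
time_s: 15.17
ee_pos: [0.4834, 0.1193, 0.1811]
eef_rot: [-3.14, 0.002, 0.844]
force: [-0.3, 1.2, 0.3]
grip_width: 0.0931
grip_force: 0.0
```

Call:
step_arm(
  plan=[
    [[0,0,0,0,0,7],[0,0,0,0,0,7],[0,0,0,0,0,7],[0,0,0,0,0,7],[0,0,0,0,0,7],[0,0,0,0,0,7],[0,0,0,0,0,7],[0,0,0,0,0,7]],
  ],
)

```text
time_s: 15.83
ee_pos: [0.4839, 0.1191, 0.182]
eef_rot: [3.142, 0.002, 0.121]
force: [-0.1, -0.2, -0.1]
grip_width: 0.0942
grip_force: 0.0
```

```bash
python3 - <<'E'
from h import *
o=ctrl.get_obs();print(o['ee_pos'],o['eef_rot'],o['force'].round(1),o['time_s'],o['grip_width'],o['qpos'].round(2))
print(row(.4843,.119,.072,.115))
E
```

```text
[0.48387286 0.11909829 0.18203922] [3.14155808e+00 1.51393836e-03 1.20728163e-01] [-0.1 -0.2 -0.1] 15.8333 0.09415527121058315 [0.17 0.21 1.69 0.   1.24 1.62]
[0.019, 0.005, 3.668, 0.0, 0.014, 0.055]
```

Call:
step_arm(
  plan=[
    [[0,0,1.2,0,0,0],[0,0,2.4,0,0,0],[0,0,3.3,0,0,0],[0,0,3.6,0,0,0],[0,0,3.6,0,0,0]],
  ],
)

```text
time_s: 16.25
ee_pos: [0.4831, 0.1188, 0.073]
eef_rot: [3.141, 0.004, 0.118]
force: [1.0, -0.1, 0.7]
grip_width: 0.0944
grip_force: 0.0
```

Call:
step_arm(
  plan=[
    [[0,0,0,0,0,0],[0,0,0,0,0,0],[0,0,0,0,0,0],[0,0,0,0,0,0],[0,0,0,0,0,0],[0,0,0,0,0,0],[0,0,0,0,0,0],[0,0,0,0,0,0]],
  ],
  grip=0,
  squeeze=10,
)

```text
time_s: 16.92
ee_pos: [0.4846, 0.1189, 0.0757]
eef_rot: [3.141, -0.001, 0.115]
force: [-2.6, -0.7, 6.9]
grip_width: 0.0638
grip_force: 10.0
```

```bash
python3 - <<'E'
from h import *
o=ctrl.get_obs();print(o['ee_pos'],o['eef_rot'],o['force'].round(1),o['moment'].round(2),o['grip_width'],o['grip_force'])
E
```

```text
[0.48455738 0.11889406 0.07566628] [ 3.14137247e+00 -8.45236979e-04  1.15139392e-01] [-2.6 -0.7  6.9] [-0.41  0.41  0.15] 0.06382221921925631 9.99675527215004
```

Call:
step_arm(
  plan=[
    [[0,0,0,0,0,0],[0,0,0,0,0,0],[0,0,-1.2,0,0,0],[0,0,-2.4,0,0,0],[0,0,-3.6,0,0,0],[-0.5,1.2,-4,0,0,0],[-1,2.4,-4,0,0,0],[-1.5,3.6,-4,0,0,0]],
  ],
  grip=0.9,
)

```text
time_s: 17.58
ee_pos: [0.4516, 0.0056, 0.1958]
eef_rot: [3.141, -0.002, 0.116]
force: [0.6, -1.2, -0.9]
grip_width: 0.0848
grip_force: 0.0
```

```bash
python3 - <<'E'
from h import *
o=ctrl.get_obs();print(o['ee_pos'],o['eef_rot'][2],o['force'].round(1),o['grip_width'])
print(row(.37,-.13,.20,0))
E
```

```text
[0.45157458 0.00560331 0.1958216 ] 0.11641364532821075 [ 0.6 -1.2 -0.9] 0.08478090464222428
[-3.225, 4.174, -0.144, 0.002, -0.019, 1.112]
```

Call:
step_arm(
  plan=[
    [[-3.2,4.2,0,0,0,1.1],[-3.2,4.2,0,0,0,1.1],[-3.2,4.2,0,0,0,1.1],[-3.2,4.2,0,0,0,1.1],[-3.2,4.2,0,0,0,1.1],[-3.2,4.2,0,0,0,1.1]],
  ],
)

```text
time_s: 18.08
ee_pos: [0.3705, -0.1307, 0.1951]
eef_rot: [3.142, -0.001, -0.004]
force: [0.5, -0.5, -0.1]
grip_width: 0.0846
grip_force: 0.0
```

```bash
cat > look.py <<'E'
from h import *
import pickle,sys
n=sys.argv[1];im,c=shot('wrist',n);pickle.dump(c,open(n+'.pkl','wb'));print(tool()[1].round(4),ctrl.get_obs()['eef_rot'][2],ctrl.get_obs()['time_s'])
for q,z in(("long_1",0),("short_1",0),("long_1_nose",.0),("short_1_nose",.0)):
    print(q,[(np.round(d["at"],1).tolist(),round(d["confidence"],2),np.round(onz(c,d['at'],z),4).tolist()) for d in ctrl.place_of(q,'wrist') if d['confidence']>.35])
E
python3 look.py a1
```

```text
[ 0.3711 -0.1298  0.1951] -0.0020411500181631848 18.1333
long_1 [([288.1, 151.8], 0.6, [0.4277, -0.1369, 0.0]), ([331.9, 126.8], 0.59, [0.4573, -0.1901, -0.0])]
short_1 [([471.5, 154.6], 0.86, [0.424, -0.3662, 0.0])]
long_1_nose [([291.2, 134.3], 0.71, [0.4487, -0.1406, 0.0])]
short_1_nose [([478.9, 139.4], 0.98, [0.4425, -0.3727, 0.0])]
```

Call:
step_arm(
  plan=[
    [[0,4,0,0,0,0],[0,4,0,0,0,0],[0,4,0,0,0,0],[0,4,0,0,0,0],[0,4,0,0,0,0]],
  ],
)

```text
time_s: 18.75
ee_pos: [0.3711, -0.2501, 0.1944]
eef_rot: [-3.141, 0.001, -0.002]
force: [-0.1, -0.3, -0.7]
grip_width: 0.0846
grip_force: 0.0
```

```bash
python3 look.py a2; python3 - <<'E'
import cv2,numpy as np
a=cv2.imread('pics/a1.png')[0:200,130:460];b=cv2.imread('pics/a2.png')[0:200,60:390]
cv2.imwrite('pics/ab.png',np.hstack([cv2.resize(x,(396*2//2,240),interpolation=3) for x in(a,b)]))
cv2.imwrite('pics/ab.png',np.vstack([cv2.resize(x[50:200],(660,300),interpolation=3) for x in(a,b)]))
E
```

```text
[ 0.3712 -0.2492  0.1945] -0.00047339731364082205 18.8
long_1 [([189.2, 153.2], 0.58, [0.4267, -0.1334, 0.0]), ([235.6, 127.2], 0.58, [0.4574, -0.1923, 0.0])]
short_1 [([375.3, 155.8], 0.86, [0.4232, -0.3643, 0.0])]
long_1_nose [([192.5, 136.7], 0.73, [0.4464, -0.1391, 0.0])]
short_1_nose [([386.3, 143.7], 0.74, [0.4379, -0.3768, 0.0])]
```

View pics/ab.png

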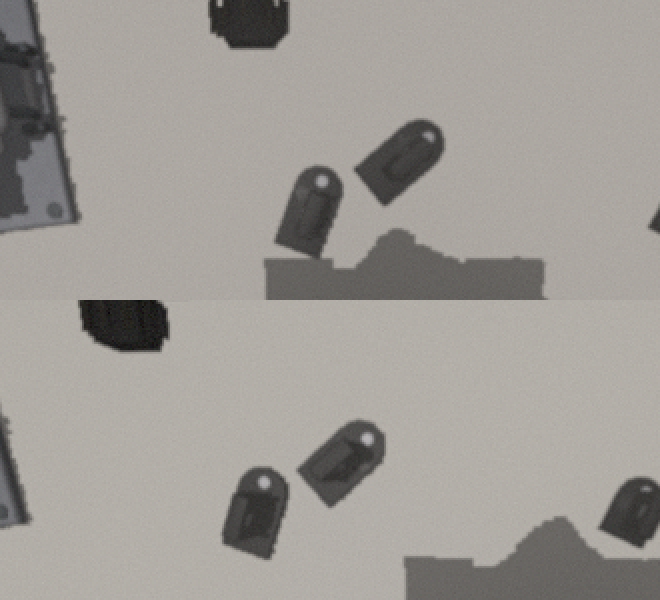

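Three brackets are clear: two long in the middle and a short one on the right. The fixed black printer part at the top is not one of them. I'll fit poses by matching rendered silhouettes in both views.

```bash
cat > sil.py <<'E'
from h import *
import pickle
from scipy.optimize import minimize
def pts(L):
    r=.015;cx=L/2-r;a=np.linspace(-np.pi/2,np.pi/2,13)
    o=np.vstack([[-L/2,-r],np.c_[cx+r*np.cos(a),r*np.sin(a)],[-L/2,r]])
    foot=np.vstack([np.c_[o,np.full(len(o),z)] for z in(0,.006)])
    tab=np.array([[x,y,z] for x in(-.015,.011) for y in(-.005,.005) for z in(0.006,.042)])
    return foot,tab
def render(c,p,L,z0,S,off):
    R=Ro.from_euler('z',p[2]).as_matrix();m=np.zeros(S,np.uint8)
    for P in pts(L):
        u=(proj(c,P@R.T+[p[0],p[1],z0])-off)*4
        cv2.fillConvexPoly(m,cv2.convexHull(np.round(u*16).astype(np.int32)),255,shift=4)
    return m
def sfit(views,p0,L,z0=0,thr=92):
    D=[]
    for im,c in views:
        u=proj(c,[p0[0],p0[1],.02])[0];off=np.round(u-42);x,y=off.astype(int)
        x0,y0=max(x,0),max(y,0);g=np.full((84,84),255,np.uint8);s=im[y0:y+84,x0:x+84].max(2);g[y0-y:y0-y+s.shape[0],x0-x:x0-x+s.shape[1]]=s
        G=cv2.resize(g,(336,336),interpolation=cv2.INTER_LINEAR)
        n,lab=cv2.connectedComponents((G<thr).astype(np.uint8));l=lab[168-12:168+12,168-12:168+12];l=l[l>0]
        D.append((c,off-.375,(lab==np.bincount(l).argmax())*255. if len(l) else lab*0.))
    D=[(c,o,cv2.GaussianBlur(m,(0,0),3)) for c,o,m in D]
    f=lambda p:sum(np.mean((cv2.GaussianBlur(render(c,p,L,z0,(336,336),o),(0,0),3)-m)**2) for c,o,m in D)/len(D)
    best=min((minimize(f,[p0[0],p0[1],a],method='Nelder-Mead',options=dict(initial_simplex=np.array([p0[0],p0[1],a])+np.array([[0,0,0],[.008,0,0],[0,.008,0],[0,0,.3]]),xatol=1e-4,fatol=.01,maxiter=200)) for a in p0[2:]),key=lambda s:s.fun)
    return best.x,best.fun
def load(n): return cv2.imread(f'pics/{n}.png')[...,::-1],pickle.load(open(n+'.pkl','rb'))
E
python3 - <<'E'
from sil import *
V=[load('a1'),load('a2')]
for nm,p0,vs in(('A',(.4275,-.135,-.2),V),('B',(.4573,-.191,-.7),V),('C',(.4236,-.365,-.5),V[1:]),('C1',(.4236,-.365,-.5),V[:1])):
  for L in(.054,.040):
    p,e=sfit(vs,p0,L);print(nm,L,p.round(4),round(e,1))
p,e=sfit(V[:1],(.4275,-.135,-.2),.054);print(p.round(4),e);p,e=sfit(V[1:],(.4275,-.135,-.2),.054);print(p.round(4),e)
E
```

```text
A 0.054 [ 0.4246 -0.1336 -0.3848] 704.3
A 0.04 [ 0.4213 -0.1325 -0.3897] 1420.1
B 0.054 [ 0.4547 -0.1888 -0.8607] 719.7
B 0.04 [ 0.4521 -0.1859 -0.8841] 1376.4
C 0.054 [ 0.4212 -0.3637 -0.543 ] 2896.3
C 0.04 [ 0.4252 -0.3653 -0.426 ] 481.4
C1 0.054 [ 0.4244 -0.3667 -0.671 ] 2979.2
C1 0.04 [ 0.4252 -0.3659 -0.4323] 558.3
[ 0.4244 -0.1335 -0.3696] 659.8321379397136
[ 0.4245 -0.1336 -0.3837] 739.1627514385227
```

```bash
python3 - <<'E'
from h import *
print(row(.4237,-.1332,.08,-.38))
E
```

```text
[1.752, -3.846, 3.835, 0.0, -0.001, 3.641]
```

Call:
step_arm(
  plan=[
    [[1.75,-3.85,3.8,0,0,3.65],[1.75,-3.85,3.8,0,0,3.65],[1.75,-3.85,3.8,0,0,3.65],[1.75,-3.85,3.8,0,0,3.65],[1.75,-3.85,3.8,0,0,3.65],[1.75,-3.85,3.8,0,0,3.65],[1.75,-3.85,3.8,0,0,3.65]],
  ],
  grip=0.4,
)

```text
time_s: 19.58
ee_pos: [0.4238, -0.1341, 0.0816]
eef_rot: [3.141, -0.0, -0.38]
force: [-0.1, -0.0, 0.6]
grip_width: 0.0411
grip_force: 0.0
```

```bash
python3 - <<'E'
from sil import *
im,c=shot('wrist','g1');p,e=sfit([(im,c)],(.4256,-.1336,-.38),.054);print(p.round(4),e)
g=p+[.001,0,0];R=Ro.from_euler('z',p[2]).as_matrix();t=np.r_[p[:2],0]+R@[-.002,0,0];print(t,row(t[0],t[1],.010,p[2]),ctrl.get_obs()['grip_width'])
p,e=sfit([(im,c)],(.4547,-.1888,-.86),.054);print(p.round(4),e)
cv2.imwrite('pics/g1c.png',cv2.resize(im[60:330,120:440,::-1],None,fx=2,fy=2))
E
```

```text
[ 0.4251 -0.1335 -0.348 ] 127.44143632002711
[ 0.42325268 -0.13280611  0.        ] [-0.049, -0.053, 2.404, 0.002, -0.015, -0.319] 0.0391459693440502
[ 0.4541 -0.1884 -0.8745] 793.0485917489332
```

View pics/g1c.png

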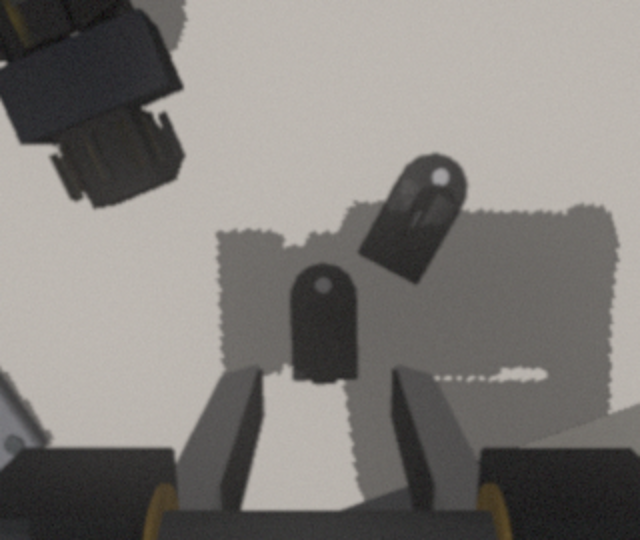

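View: bracket A at (322,325) of the crop sits centred between the fingers, and B at (415,220) is clear of them. I'll descend and grip.

Call:
step_arm(
  plan=[
    [[-0.03,-0.04,1.2,0,0,-0.3],[-0.03,-0.04,2.1,0,0,-0.3],[-0.03,-0.04,2.4,0,0,-0.3],[-0.03,-0.04,2.4,0,0,-0.3]],
  ],
)

```text
time_s: 19.97
ee_pos: [0.4225, -0.1334, 0.0085]
eef_rot: [-3.142, 0.002, -0.352]
force: [-1.1, 0.2, -0.1]
grip_width: 0.0374
grip_force: 0.0
```

Call:
step_arm(
  plan=[
    [[0,0,0,0,0,0],[0,0,0,0,0,0],[0,0,0,0,0,0],[0,0,0,0,0,0],[0,0,0,0,0,0],[0,0,0,0,0,0],[0,0,0,0,0,0]],
  ],
  grip=0,
  squeeze=30,
)

```text
time_s: 20.55
ee_pos: [0.4236, -0.133, 0.0098]
eef_rot: [3.141, -0.001, -0.351]
force: [-2.9, -0.7, 7.2]
grip_width: 0.0099
grip_force: 30.0
```

Call:
step_arm(
  plan=[
    [[0,0,-0.5,0,0,0],[0,0,-1.5,0,0,0],[0,0,-2.7,0,0,0],[0,0,-4,0,0,0],[0,0,-4,0,0,0],[0,0,-4,0,0,0]],
  ],
)

```text
time_s: 21.05
ee_pos: [0.424, -0.133, 0.1308]
eef_rot: [3.141, -0.004, -0.351]
force: [-0.6, -0.3, -1.0]
grip_width: 0.0096
grip_force: 30.0
```

```bash
cat > place.py <<'E'
from h import *
import sys
O=np.array([.4845,.1189,.0159]);Y=.115
PK={'L1':(.047,.045),'L2':(.047,0),'L3':(.047,-.045),'S1':(-.04,.045),'S2':(-.04,0),'S3':(-.04,-.045)}
def target(k,dx=-.002):  # TCP xy so that a bracket with tab centre gripped dx from origin lies in k
    R=Ro.from_euler('z',Y).as_matrix();return (O+R@np.array([PK[k][0]+dx,PK[k][1],0]))[:2]
if __name__=='__main__':
    o=ctrl.get_obs();print(o['ee_pos'].round(4),o['eef_rot'].round(4),o['force'].round(1),o['grip_width'].round(4),o['grip_force'].round(1),round(o['time_s'],1))
    t=target(sys.argv[1],float(sys.argv[2]) if len(sys.argv)>2 else -.002);print(t.round(4))
    for z in(float(a) for a in (sys.argv[3:] or ['.13'])): print(z,row(*t,z,Y))
E
python3 place.py L3
```

```text
Traceback (most recent call last):
  File "place.py", line 8, in <module>
    o=ctrl.get_obs();print(o['ee_pos'].round(4),o['eef_rot'].round(4),o['force'].round(1),o['grip_width'].round(4),o['grip_force'].round(1),round(o['time_s'],1))
                                                                                          ^^^^^^^^^^^^^^^^^^^^^
AttributeError: 'float' object has no attribute 'round'
```

```bash
sed -i "s/o\['grip_width'\].round(4),o\['grip_force'\].round(1)/round(o['grip_width'],4),round(o['grip_force'],1)/" place.py; python3 place.py L3
```

```text
[ 0.424  -0.133   0.1308] [ 3.1415 -0.0043 -0.3512] [-0.6 -0.3 -1. ] 0.0096 30.0 21.1
[0.5344 0.0794]
0.13 [1.019, -7.914, 0.03, 0.011, -0.04, -4.452]
```

```bash
python3 place.py L1 -.002 .13; python3 - <<'E'
from h import *
print(row(.424,.15,.15,.115))
E
```

```text
[ 0.424  -0.133   0.1308] [ 3.1415 -0.0043 -0.3512] [-0.6 -0.3 -1. ] 0.0096 30.0 21.1
[0.524  0.1688]
0.13 [-0.329, -10.594, 0.024, 0.011, -0.04, -4.452]
[-3.243, -8.859, -0.655, 0.011, -0.04, -4.452]
```

Call:
step_arm(
  plan=[
    [[-3.2,-8.8,-0.6,0,0,-4.45],[-3.2,-8.8,-0.6,0,0,-4.45],[-3.2,-8.8,-0.6,0,0,-4.45],[-3.2,-8.8,-0.6,0,0,-4.45],[-3.2,-8.8,-0.6,0,0,-4.45],[-3.2,-8.8,-0.6,0,0,-4.45],[-3.2,-8.8,-0.6,0,0,-4.45],[-3.2,-8.8,-0.6,0,0,-4.45]],
  ],
)

```text
time_s: 21.72
ee_pos: [0.423, 0.1523, 0.1461]
eef_rot: [-3.141, 0.001, 0.119]
force: [0.4, 0.0, -0.8]
grip_width: 0.0102
grip_force: 30.0
```

```bash
python3 place.py L1 -.002 .13
```

```text
[0.423  0.1523 0.1461] [-3.1411e+00  1.2000e-03  1.1890e-01] [ 0.4  0.  -0.8] 0.0102 30.0 21.7
[0.524  0.1688]
0.13 [3.409, -0.145, 0.531, -0.005, 0.011, 0.038]
```

Call:
step_arm(
  plan=[
    [[1.2,-0.1,0.2,0,0,0],[2.4,-0.15,0.5,0,0,0],[3.4,-0.15,1,0,0,0],[3.4,-0.15,1.5,0,0,0],[3.4,-0.15,1.5,0,0,0],[3.4,-0.15,1.5,0,0,0]],
  ],
)

```text
time_s: 22.22
ee_pos: [0.5235, 0.1637, 0.1004]
eef_rot: [3.141, 0.004, 0.114]
force: [-0.8, 0.6, 0.2]
grip_width: 0.01
grip_force: 30.0
```

```bash
cat > held.py <<'E'
# pose of the held bracket relative to tool: foot silhouette nose part seen by the wrist
from sil import *
import sys
im,c=shot('wrist',sys.argv[1]);R,p=tool();g=im.max(2)
cv2.imwrite(f'pics/{sys.argv[1]}c.png',cv2.resize(im[150:340,180:390,::-1],None,fx=3,fy=3,interpolation=3))
E
python3 place.py L1 -.002 .05; python3 - <<'E'
from sil import *
im,c=shot('wrist','h1');R,p=tool();yaw=.115
Rz=Ro.from_euler('z',yaw).as_matrix();P=p*[1,1,1]+[0,0,-.0098]+Rz@[.002,0,0]
f,t=pts(.054)
for m in f[15:]:
  u=proj(c,P+Rz@m)[0];im[int(round(u[1])),int(round(u[0]))]=(255,0,0)
O=np.array([.4845,.1189,.0159])
for m in [(.0765,.0625,.027),(.0765,.0275,.027),(.0175,.0625,.027),(.0175,.0275,.027),(.081,.068,.027)]:
  u=proj(c,O+Rz@np.array(m))[0];im[int(round(u[1])),int(round(u[0]))]=(0,255,0)
cv2.imwrite('pics/h1c.png',cv2.resize(im[120:320,190:380,::-1],None,fx=3,fy=3,interpolation=0))
E
```

```text
[0.5235 0.1637 0.1004] [3.1411 0.0037 0.1144] [-0.8  0.6  0.2] 0.01 30.0 22.2
[0.524  0.1688]
0.05 [0.042, -0.167, 1.679, 0.004, 0.036, -0.006]
```

View pics/h1c.png

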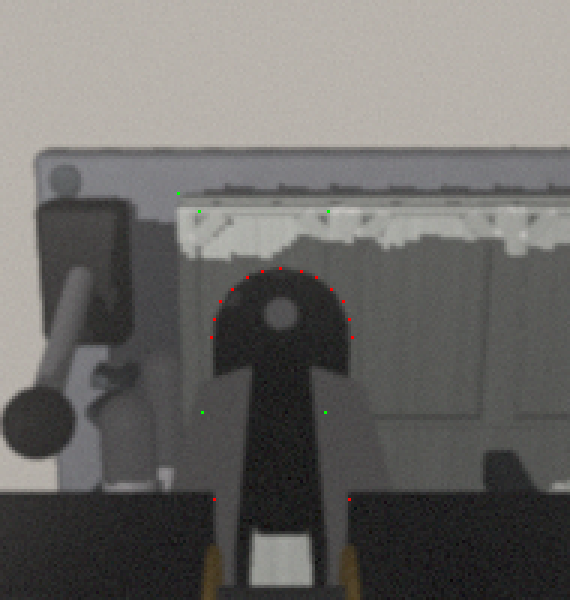

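The held bracket's outline matches its model within about 1 px (nose at (280,268) of the crop), and pocket 1's edges agree too. I'll correct y by 5 mm and lower.

Call:
step_arm(
  plan=[
    [[0.04,-0.17,0.3,0,0,0],[0.04,-0.17,0.9,0,0,0],[0.04,-0.17,1.4,0,0,0],[0.04,-0.17,1.4,0,0,0],[0.04,-0.17,1.4,0,0,0]],
  ],
)

```text
time_s: 22.68
ee_pos: [0.525, 0.1697, 0.0602]
eef_rot: [-3.142, 0.0, 0.115]
force: [0.1, 1.2, 0.8]
grip_width: 0.0097
grip_force: 30.0
```

```bash
python3 place.py L1 -.002 .05
```

```text
[0.525  0.1697 0.0602] [-3.1416e+00  3.0000e-04  1.1490e-01] [0.1 1.2 0.8] 0.0097 30.0 22.7
[0.524  0.1688]
0.05 [-0.034, 0.028, 0.34, -0.0, 0.002, -0.001]
```

Call:
step_arm(
  plan=[
    [[-0.03,0.02,0.1,0,0,0],[-0.03,0.02,0.2,0,0,0],[-0.03,0.02,0.3,0,0,0],[-0.03,0.02,0.38,0,0,0],[-0.03,0.02,0.4,0,0,0],[-0.03,0.02,0.4,0,0,0]],
  ],
)

```text
time_s: 23.18
ee_pos: [0.5244, 0.1688, 0.0479]
eef_rot: [-3.142, 0.0, 0.115]
force: [0.1, 0.4, -0.4]
grip_width: 0.0099
grip_force: 30.0
```

Call:
step_arm(
  plan=[
    [[0,0,0.03,0,0,0],[0,0,0.03,0,0,0],[0,0,0.03,0,0,0],[0,0,0.03,0,0,0]],
  ],
  grip=0.27,
)

```text
time_s: 23.52
ee_pos: [0.5245, 0.1688, 0.0471]
eef_rot: [-3.142, -0.0, 0.115]
force: [0.9, 0.6, 0.0]
grip_width: 0.025
grip_force: 0.0
```

Call:
step_arm(
  plan=[
    [[0,0,-0.6,0,0,0],[0,0,-1.6,0,0,0],[-0.5,0,-2.8,0,0,0],[-1.2,0,-4,0,0,0],[-2.2,0,-4.5,0,0,0],[-3.2,0,-4.5,0,0,0],[-3.2,0,-4.5,0,0,0]],
  ],
)

```text
time_s: 24.1
ee_pos: [0.4259, 0.1576, 0.1831]
eef_rot: [-3.141, -0.001, 0.115]
force: [0.5, 0.1, 0.8]
grip_width: 0.0255
grip_force: 0.0
```

```bash
python3 - <<'E'
from sil import *
o=ctrl.get_obs();print(o['ee_pos'],o['grip_width'],o['time_s'])
im,c=shot('wrist','k1');Rz=Ro.from_euler('z',.115).as_matrix();P=np.array([.4845,.1189,.0159])+Rz@[.047,.045,.022];print(P)
for t in(40,60,80): print(t,[np.round(a,4) for a in sfit([(im,c)],(P[0],P[1],.115),.054,z0=P[2],thr=t)])
print(row(.42,-.15,.15,-.86))
E
```

```text
[0.42590213 0.15757554 0.1830905 ] 0.02552851914531675 24.1
[0.52602595 0.16899586 0.0379    ]
40 [array([0.4514, 0.1983, 1.715 ]), np.float64(0.0)]
60 [array([0.4514, 0.1983, 1.715 ]), np.float64(0.0)]
80 [array([0.5255, 0.1689, 0.1223]), np.float64(1111.8212)]
[-1.44, 10.162, 1.093, -0.01, -0.013, 9.313]
```

Bracket A landed within 1 mm of its place. For B, the gripper body at yaw −0.86 could overhang the printer, so I'll check what is there.

```bash
python3 - <<'E'
from sil import *
a,b=load('a1')[1],load('a2')[1]
for u,v in [((254,72),(122.5,75)),((236,72),(105,73)),((274,72),(143,72))]: print(tri([(a,u),(b,v)]).round(3))
t=cam('top')
for uv in[(305,205),(400,213),(352,228),(352,208)]: print(uv,onz(t,uv,.05).round(3),onz(t,uv,.12).round(3))
E
```

```text
[ 0.501 -0.105  0.085]
[ 0.502 -0.088  0.084]
[ 0.503 -0.123  0.082]
(305, 205) [0.598 0.068 0.05 ] [0.59  0.073 0.12 ]
(400, 213) [ 0.563 -0.287  0.05 ] [ 0.557 -0.265  0.12 ]
(352, 228) [ 0.509 -0.106  0.05 ] [ 0.506 -0.092  0.12 ]
(352, 208) [ 0.584 -0.108  0.05 ] [ 0.577 -0.094  0.12 ]
```

Something on the printer overhangs at x≥0.50, y −0.09..−0.12, z≥0.08, and the gripper body would touch it at B's yaw. I'll first nudge B 60 mm away, pushing its tab with closed fingers held at a safe yaw.

```bash
python3 - <<'E'
from h import *
print(row(.43,-.10,.15,.3)); 
R=Ro.from_euler('xyz',[np.pi,0,.3]).as_matrix()
for d in[(.041,-.072,-.138),(-.76*.06,-.65*.06,0)]: print((R.T@np.array(d)/.03).round(3))
E
```

```text
[-0.917, 8.544, 1.095, -0.001, -0.015, -1.764]
[0.596 2.697 4.6  ]
[-1.836  0.793  0.   ]
```

Call:
step_arm(
  plan=[
    [[-0.9,8.5,1.1,0,0,-1.8],[-0.9,8.5,1.1,0,0,-1.8],[-0.9,8.5,1.1,0,0,-1.8],[-0.9,8.5,1.1,0,0,-1.8],[-0.9,8.5,1.1,0,0,-1.8],[-0.9,8.5,1.1,0,0,-1.8],[-0.9,8.5,1.1,0,0,-1.8],[-0.9,8.5,1.1,0,0,-1.8]],
  ],
  grip=0,
  squeeze=30,
)

```text
time_s: 24.82
ee_pos: [0.4316, -0.1016, 0.1483]
eef_rot: [-3.141, 0.001, 0.299]
force: [0.3, 0.7, 0.5]
grip_width: 0.0005
grip_force: 0.0
```

```bash
python3 - <<'E'
from sil import *
im,c=shot('wrist','m1');print(tool()[1],ctrl.get_obs()['grip_width'],ctrl.get_obs()['eef_rot'])
for q in("long_1","short_1"): print(q,[(np.round(d["at"],1).tolist(),round(d["confidence"],2),np.round(onz(c,d['at'],0),4).tolist()) for d in ctrl.place_of(q,'wrist') if d['confidence']>.35])
p,e=sfit([(im,c)],(.4547,-.1888,-.86),.054);print(p,e)
print(row(.471,-.172,.08,.3),row(.471,-.172,.012,.3))
E
```

```text
[ 0.43165274 -0.09987004  0.14856011] 0.0006620891603716514 [-3.14102784e+00  7.58456686e-04  3.00143500e-01]
long_1 [([365.2, 207.9], 0.94, [0.4557, -0.1912, 0.0]), ([24.2, 24.8], 0.69, [0.531, 0.1997, 0.0]), ([70.6, 35.2], 0.59, [0.5348, 0.1533, 0.0])]
short_1 [([486.2, 273.3], 0.84, [0.4231, -0.3622, 0.0])]
[ 0.45416382 -0.18908527 -0.89373469] 68.87770428040761
[0.513, 2.742, 2.298, -0.003, 0.001, 0.03] [0.514, 2.743, 4.565, -0.003, 0.001, 0.03]
```

Call:
step_arm(
  plan=[
    [[0.2,1.3,0,0,0,0],[0.5,2.7,0.3,0,0,0],[0.5,2.7,1.6,0,0,0],[0.5,2.7,2.9,0,0,0],[0.5,2.7,4.1,0,0,0],[0.5,2.7,4.5,0,0,0],[0.5,2.7,4.5,0,0,0]],
  ],
)

```text
time_s: 25.55
ee_pos: [0.4688, -0.1694, 0.0111]
eef_rot: [-3.138, 0.004, 0.305]
force: [0.1, 0.4, 0.2]
grip_width: 0.0004
grip_force: 0.0
```

Call:
step_arm(
  plan=[
    [[-0.3,0.12,0,0,0,0],[-0.6,0.25,0,0,0,0],[-0.9,0.38,0,0,0,0],[-1.2,0.5,0,0,0,0],[-1.5,0.63,0,0,0,0],[-1.8,0.78,0,0,0,0],[-2,0.86,0,0,0,0],[-2,0.86,0,0,0,0]],
  ],
)

```text
time_s: 26.22
ee_pos: [0.4194, -0.2149, 0.0142]
eef_rot: [3.142, 0.0, 0.302]
force: [-0.0, 0.5, -0.3]
grip_width: 0.0005
grip_force: 0.0
```

Call:
step_arm(
  plan=[
    [[0.3,-0.1,0,0,0,0],[0.3,-0.1,-1.2,0,0,0],[0,-0.1,-2.4,0,0,0],[-1.2,-0.1,-3.6,0,0,0.8],[-2.2,-0.1,-4.6,0,0,1.8],[-2.2,-0.1,-5,0,0,2.8],[-2.2,-0.1,-5,0,0,3.8],[-2.2,-0.1,-5,0,0,3.8]],
  ],
  grip=0.4,
)

```text
time_s: 26.88
ee_pos: [0.3572, -0.2309, 0.1653]
eef_rot: [3.14, -0.002, -0.1]
force: [0.2, 0.7, -0.8]
grip_width: 0.0379
grip_force: 0.0
```

```bash
python3 look.py m2; python3 - <<'E'
from sil import *
V=[load('m2')]
print(sfit(V,(.41,-.23,-.86,-.3,-1.3),.054))
E
```

```text
[ 0.357  -0.2305  0.1643] -0.09291520820461385 26.9333
long_1 [([275.3, 159.3], 0.56, [0.4081, -0.2271, 0.0])]
short_1 [([398.0, 132.2], 0.57, [0.4244, -0.3678, 0.0])]
long_1_nose [([298.5, 148.5], 0.56, [0.4175, -0.2546, 0.0])]
short_1_nose [([403.7, 117.8], 0.94, [0.4393, -0.3742, 0.0])]
(array([ 0.40589638, -0.22810787, -1.25436946]), np.float64(655.0982143270362))
```

```bash
python3 - <<'E'
from h import *
print(row(.4057,-.2262,.08,-1.25))
E
```

```text
[1.619, -0.284, 2.775, -0.0, 0.016, 11.062]
```

Call:
step_arm(
  plan=[
    [[1.6,-0.3,2.3,0,0,8],[1.6,-0.3,2.3,0,0,8],[1.6,-0.3,2.3,0,0,8],[1.6,-0.3,2.3,0,0,8],[1.6,-0.3,2.3,0,0,8],[1.6,-0.3,2.3,0,0,8],[1.6,-0.3,2.3,0,0,8]],
  ],
)

```text
time_s: 27.72
ee_pos: [0.4052, -0.226, 0.0942]
eef_rot: [3.141, 0.002, -0.937]
force: [-0.1, 0.1, 0.1]
grip_width: 0.0376
grip_force: 0.0
```

Call:
step_arm(
  plan=[
    [[0,0,0.4,0,0,3],[0,0,0.4,0,0,3],[0,0,0.4,0,0,3],[0,0,0.4,0,0,3],[0,0,0.4,0,0,3]],
  ],
)

```text
time_s: 28.13
ee_pos: [0.4051, -0.2261, 0.0826]
eef_rot: [3.141, 0.001, -1.243]
force: [-0.2, -0.1, 0.2]
grip_width: 0.0378
grip_force: 0.0
```

```bash
python3 - <<'E'
from sil import *
im,c=shot('wrist','g2');print(tool()[1],ctrl.get_obs()['grip_width'],ctrl.get_obs()['eef_rot'])
for th in(85,92):
  p,e=sfit([(im,c)],(.406,-.228,-1.25),.054,thr=th);print(p.round(4),e)
R=Ro.from_euler('z',p[2]).as_matrix();t=np.r_[p[:2],0]+R@[-.0015,0,0];print(t,row(t[0],t[1],.010,p[2]))
E
```

```text
[ 0.40516056 -0.22618751  0.08273256] 0.037652049518681854 [ 3.14124977e+00  4.97666551e-04 -1.24284086e+00]
[ 0.4064 -0.2286 -1.2585] 335.2556160175871
[ 0.4065 -0.2286 -1.2543] 196.12379059169132
[ 0.40599619 -0.22721701  0.        ] [0.043, -0.016, 2.424, 0.003, 0.005, 0.109]
```

Call:
step_arm(
  plan=[
    [[0.04,-0.02,1.2,0,0,0.1],[0.04,-0.02,2.1,0,0,0.1],[0.04,-0.02,2.42,0,0,0.1],[0.04,-0.02,2.42,0,0,0.1]],
  ],
)

```text
time_s: 28.52
ee_pos: [0.4051, -0.2266, 0.0087]
eef_rot: [3.139, 0.003, -1.255]
force: [0.2, -0.4, 0.4]
grip_width: 0.0373
grip_force: 0.0
```

Call:
step_arm(
  plan=[
    [[0,0,0,0,0,0],[0,0,0,0,0,0],[0,0,0,0,0,0],[0,0,0,0,0,0],[0,0,0,0,0,0],[0,0,0,0,0,0],[0,0,0,0,0,0]],
  ],
  grip=0,
  squeeze=30,
)

```text
time_s: 29.1
ee_pos: [0.4065, -0.2276, 0.0113]
eef_rot: [-3.141, -0.001, -1.257]
force: [-1.3, 1.5, 7.7]
grip_width: 0.0095
grip_force: 30.0
```

Call:
step_arm(
  plan=[
    [[0,0,-0.5,0,0,0],[0,0,-1.5,0,0,0],[0,0,-2.7,0,0,0],[0,0,-4,0,0,0],[0,0,-4,0,0,-1],[0,0,-4,0,0,-2]],
  ],
)

```text
time_s: 29.6
ee_pos: [0.4069, -0.2279, 0.1329]
eef_rot: [-3.14, -0.004, -1.043]
force: [0.6, -0.4, -1.7]
grip_width: 0.0094
grip_force: 30.0
```

```bash
python3 place.py L2 -.002 .13;python3 - <<'E'
from h import *
print(row(.42,.124,.15,.115))
E
```

```text
[ 0.4069 -0.2279  0.1329] [-3.1395 -0.0043 -1.0431] [ 0.6 -0.4 -1.7] 0.0094 30.0 29.6
[0.5292 0.1241]
0.13 [-8.084, -9.429, 0.083, 0.006, -0.047, -11.059]
[-9.912, -6.285, -0.598, 0.006, -0.047, -11.059]
```

Call:
step_arm(
  plan=[
    [[-9.9,-6.3,-0.6,0,0,-11],[-9.9,-6.3,-0.6,0,0,-11],[-9.9,-6.3,-0.6,0,0,-11],[-9.9,-6.3,-0.6,0,0,-11],[-9.9,-6.3,-0.6,0,0,-11],[-9.9,-6.3,-0.6,0,0,-11],[-9.9,-6.3,-0.6,0,0,-11],[-9.9,-6.3,-0.6,0,0,-11]],
  ],
)

```text
time_s: 30.27
ee_pos: [0.4202, 0.1073, 0.148]
eef_rot: [-3.141, -0.001, -0.041]
force: [1.1, -1.4, -0.1]
grip_width: 0.0095
grip_force: 30.0
```

```bash
python3 place.py L2 -.002 .13;python3 - <<'E'
from h import *
print(row(.42,.124,.14,.115))
E
```

```text
[0.4202 0.1073 0.148 ] [-3.1414e+00 -8.0000e-04 -4.1500e-02] [ 1.1 -1.4 -0.1] 0.0095 30.0 30.3
[0.5292 0.1241]
0.13 [3.608, -0.708, 0.605, -0.001, -0.008, -1.494]
[-0.028, -0.555, 0.268, -0.001, -0.008, -1.494]
```

Call:
step_arm(
  plan=[
    [[0.5,-0.6,0.2,0,0,-1],[1.8,-0.7,0.5,0,0,-1.5],[3,-0.7,0.7,0,0,-1.5],[3.6,-0.7,1.2,0,0,-1.5],[3.6,-0.7,1.6,0,0,-1.5],[3.6,-0.7,1.6,0,0,-1.5],[3.6,-0.7,1.6,0,0,-1.5]],
  ],
)

```text
time_s: 30.85
ee_pos: [0.529, 0.121, 0.0993]
eef_rot: [3.142, 0.001, 0.109]
force: [-0.6, -0.7, -0.2]
grip_width: 0.0099
grip_force: 30.0
```

```bash
cat > held.py <<'E'
from sil import *
import sys
n,L,zo=sys.argv[1],float(sys.argv[2]),float(sys.argv[3])
im,c=shot('wrist',n);R,p=tool();yaw=ctrl.get_obs()['eef_rot'][2];Rz=Ro.from_euler('z',yaw).as_matrix()
g=im.max(2).astype(float)
# nose edge row on centre line: compare model nose with darkest/bright transition
for dx in(.002,):
    P=p+[0,0,-zo]+Rz@[dx,0,0];
    un=proj(c,P+Rz@[L/2,0,.003])[0];print('nose pred',un.round(1),'col profile',[int(g[int(un[1])+k,int(un[0])-4:int(un[0])+5].mean()) for k in range(-8,9)])
    us=proj(c,P+Rz@[.0,.015,.006])[0];ut=proj(c,P+Rz@[L/2-.015,.015,.006])[0];uu=proj(c,P+Rz@[L/2-.015,-.015,.006])[0];print('sides pred',ut.round(1),uu.round(1),'L',[int(g[int(ut[1]),int(ut[0])+k]) for k in range(-6,7)],'R',[int(g[int(uu[1]),int(uu[0])+k]) for k in range(-6,7)])
E
python3 place.py L2 -.002 .055; python3 held.py h2 .054 .0103
```

```text
[0.529  0.121  0.0993] [3.1415e+00 1.4000e-03 1.0940e-01] [-0.6 -0.7 -0.2] 0.0099 30.0 30.9
[0.5292 0.1241]
0.055 [0.021, -0.1, 1.475, 0.0, 0.013, -0.054]
nose pred [283.6 207.9] col profile [188, 186, 183, 167, 157, 145, 137, 116, 105, 104, 104, 99, 76, 57, 50, 49, 49]
sides pred [260.5 231.5] [306.8 231.5] L [97, 99, 99, 102, 92, 95, 94, 77, 49, 38, 46, 42, 37] R [43, 45, 44, 40, 44, 57, 85, 98, 101, 100, 100, 99, 95]
```

```bash
python3 - <<'E'
from sil import *
for n,p,rp,zo in(('h1',[.5235,.1637,.1004],[3.1411,.0037,.1144],.0098),('h2',[.529,.121,.0993],[3.1415,.0014,.1094],.0103)):
  im=cv2.imread(f'pics/{n}.png');p=np.array(p);R=Ro.from_euler('xyz',rp).as_matrix();c=cam('wrist',(R,p));g=im.max(2).astype(float)
  B=R@np.diag([1,-1,-1])
  P=p+B@[.002,0,-zo];un=proj(c,P+B@[.027,0,.006])[0];print(n,un.round(1),[int(g[int(un[1])+k,int(un[0])-4:int(un[0])+5].mean()) for k in range(-8,9)])
E
```

```text
h1 [283.7 209.2] [163, 147, 135, 119, 109, 99, 96, 91, 74, 55, 51, 47, 42, 43, 41, 43, 42]
h2 [283.7 209. ] [183, 167, 157, 145, 137, 116, 105, 104, 104, 99, 76, 57, 50, 49, 49, 47, 47]
```

Call:
step_arm(
  plan=[
    [[0.06,-0.1,0.4,0,0,-0.05],[0.06,-0.1,1,0,0,-0.05],[0.06,-0.1,1.3,0,0,-0.05],[0.06,-0.1,1.3,0,0,-0.05],[0.06,-0.1,1.3,0,0,-0.05]],
  ],
)

```text
time_s: 31.32
ee_pos: [0.5308, 0.1244, 0.0606]
eef_rot: [-3.142, 0.0, 0.115]
force: [0.6, -0.1, -0.8]
grip_width: 0.0098
grip_force: 30.0
```

```bash
python3 place.py L2 -.0008 .049
```

```text
[0.5308 0.1244 0.0606] [-3.1416e+00  4.0000e-04  1.1480e-01] [ 0.6 -0.1 -0.8] 0.0098 30.0 31.3
[0.5304 0.1242]
0.049 [-0.013, 0.004, 0.385, -0.0, 0.004, -0.002]
```

Call:
step_arm(
  plan=[
    [[-0.01,0,0.1,0,0,0],[-0.01,0,0.2,0,0,0],[-0.01,0,0.3,0,0,0],[-0.01,0,0.38,0,0,0],[-0.01,0,0.41,0,0,0],[-0.01,0,0.41,0,0,0]],
  ],
)

```text
time_s: 31.82
ee_pos: [0.5307, 0.1243, 0.0487]
eef_rot: [-3.141, -0.0, 0.115]
force: [-3.2, 0.9, 5.8]
grip_width: 0.01
grip_force: 30.0
```

Call:
step_arm(
  plan=[
    [[0,0,0,0,0,0],[0,0,0,0,0,0],[0,0,0,0,0,0],[0,0,0,0,0,0]],
  ],
  grip=0.27,
)

```text
time_s: 32.15
ee_pos: [0.5306, 0.1242, 0.0481]
eef_rot: [3.142, -0.0, 0.115]
force: [0.4, -0.9, 0.1]
grip_width: 0.0251
grip_force: 0.0
```

Call:
step_arm(
  plan=[
    [[0,0,-0.6,0,0,0],[0,0,-1.6,0,0,0],[-0.5,0,-2.8,0,0,0],[-1.2,0,-4,0,0,0],[-2.2,0,-4.5,0,0,0],[-3.2,0,-4.5,0,0,0],[-3.2,0,-4.5,0,0,0]],
  ],
)

```text
time_s: 32.73
ee_pos: [0.4321, 0.113, 0.184]
eef_rot: [-3.141, -0.001, 0.115]
force: [-0.1, -0.0, -0.9]
grip_width: 0.0255
grip_force: 0.0
```

```bash
cat > chk.py <<'E'
from sil import *
import sys
from place import O,PK
im,c=shot('wrist',sys.argv[1]);Rz=Ro.from_euler('z',.115).as_matrix();print(tool()[1].round(3),round(ctrl.get_obs()['time_s'],1))
for k in sys.argv[2:]:
  P=O+Rz@[*PK[k],.022]
  p,e=sfit([(im,c)],(P[0],P[1],.115),.054 if k[0]=='L' else .04,z0=P[2],thr=80);d=Rz.T@np.r_[p[:2]-P[:2],0];print(k,(d*1000).round(1)[:2],round(p[2],3),round(e))
E
python3 chk.py k2 L1 L2; python3 - <<'E'
from h import *
print(row(.385,-.30,.16,-.43))
E
```

```text
[0.434 0.113 0.184] 32.8
L1 [-0.6  0. ] 0.12 1326
L2 [-1.2  0. ] 0.102 1766
[-3.202, 13.494, 0.793, -0.005, -0.014, 5.203]
```

Both long brackets are in, within about 1 mm. Now the short one, C, near (0.425, −0.366).

Call:
step_arm(
  plan=[
    [[-3.2,10,0.5,0,0,2],[-3.2,10,0.5,0,0,2],[-3.2,10,0.5,0,0,2],[-3.2,10,0.5,0,0,2],[-3.2,10,0.5,0,0,2],[-3.2,10,0.5,0,0,2],[-3.2,10,0.5,0,0,2],[-3.2,10,0.5,0,0,2]],
  ],
  grip=0.4,
)

```text
time_s: 33.45
ee_pos: [0.3736, -0.1993, 0.1679]
eef_rot: [3.141, 0.0, -0.097]
force: [1.6, 0.7, 0.4]
grip_width: 0.0379
grip_force: 0.0
```

Call:
step_arm(
  plan=[
    [[0.8,3.2,0.5,0,0,3.2],[0.8,3.2,0.5,0,0,3.2],[0.8,3.2,0.5,0,0,3.2],[0.8,3.2,0.5,0,0,3.2],[0.8,3.2,0.5,0,0,3.2]],
  ],
)

```text
time_s: 33.87
ee_pos: [0.389, -0.2942, 0.1523]
eef_rot: [-3.141, 0.002, -0.43]
force: [0.1, 0.7, 0.0]
grip_width: 0.0378
grip_force: 0.0
```

```bash
python3 look.py m3; python3 - <<'E'
from sil import *
V=[load('m3')];p,e=sfit(V,(.4252,-.3656,-.43),.04);print(p,e)
R=Ro.from_euler('z',p[2]).as_matrix();t=np.r_[p[:2],0]+R@[-.0015,0,0];print(t,row(t[0],t[1],.08,p[2]))
E
```

```text
[ 0.3891 -0.2935  0.1527] -0.42833151979950457 33.9167
long_1 []
short_1 [([328.6, 150.2], 0.68, [0.423, -0.3648, 0.0]), ([329.6, 129.5], 0.49, [0.4428, -0.3742, 0.0])]
long_1_nose []
short_1_nose [([332.1, 131.9], 0.66, [0.4393, -0.3757, 0.0])]
[ 0.4246339  -0.36469749 -0.39208451] 237.46309758822662
[ 0.42324773 -0.36412431  0.        ] [2.013, 1.691, 2.451, 0.001, -0.006, -0.341]
```

Call:
step_arm(
  plan=[
    [[2,1.7,2.4,0,0,-0.2],[2,1.7,2.4,0,0,-0.2],[2,1.7,2.4,0,0,-0.2],[2,1.7,2.4,0,0,-0.2],[2,1.7,2.4,0,0,-0.2],[2,1.7,2.4,0,0,-0.2]],
  ],
)

```text
time_s: 34.62
ee_pos: [0.4225, -0.3643, 0.0821]
eef_rot: [3.141, -0.001, -0.408]
force: [-0.6, 0.1, 0.8]
grip_width: 0.0377
grip_force: 0.0
```

```bash
python3 - <<'E'
from sil import *
im,c=shot('wrist','g3');p,e=sfit([(im,c)],(.4246,-.365,-.4),.04);print(p,e)
R=Ro.from_euler('z',p[2]).as_matrix();t=np.r_[p[:2],0]+R@[-.0015,0,0];print(t,row(t[0],t[1],.010,p[2]))
E
```

```text
[ 0.4252999  -0.36546798 -0.41150689] 58.49953028078901
[ 0.42392512 -0.364868    0.        ] [0.043, -0.004, 2.416, 0.005, -0.014, 0.034]
```

Call:
step_arm(
  plan=[
    [[0.04,0,1.2,0,0,0],[0.04,0,2.1,0,0,0],[0.04,0,2.42,0,0,0],[0.04,0,2.42,0,0,0]],
  ],
)

```text
time_s: 35.0
ee_pos: [0.4228, -0.3644, 0.0077]
eef_rot: [-3.141, 0.002, -0.408]
force: [0.0, 0.3, -0.2]
grip_width: 0.0378
grip_force: 0.0
```

Call:
step_arm(
  plan=[
    [[0,0,0,0,0,0],[0,0,0,0,0,0],[0,0,0,0,0,0],[0,0,0,0,0,0],[0,0,0,0,0,0],[0,0,0,0,0,0],[0,0,0,0,0,0]],
  ],
  grip=0,
  squeeze=30,
)

```text
time_s: 35.58
ee_pos: [0.4237, -0.3658, 0.0095]
eef_rot: [3.141, -0.001, -0.409]
force: [-0.8, 1.8, 7.9]
grip_width: 0.0097
grip_force: 30.0
```

Call:
step_arm(
  plan=[
    [[0,0,-0.5,0,0,0],[0,0,-1.5,0,0,0],[0,0,-2.7,0,0,0],[0,0,-4,0,0,0],[0,0,-4,0,0,0],[0,0,-4,0,0,0]],
  ],
)

```text
time_s: 36.08
ee_pos: [0.424, -0.3661, 0.1307]
eef_rot: [3.14, -0.004, -0.409]
force: [-0.8, 0.2, -1.2]
grip_width: 0.0099
grip_force: 30.0
```

```bash
python3 place.py S1 -.002 .13 .15; python3 - <<'E'
from h import *
print(row(.40,-.02,.15,.1))
E
```

```text
[ 0.424  -0.3661  0.1307] [ 3.1401 -0.0039 -0.409 ] [-0.8  0.2 -1.2] 0.0099 30.0 36.1
[0.4376 0.1588]
0.13 [-6.542, -16.233, -0.027, 0.024, -0.033, -5.004]
0.15 [-6.539, -16.232, -0.694, 0.024, -0.033, -5.004]
[-5.32, -10.266, -0.68, 0.024, -0.033, -4.861]
```

Call:
step_arm(
  plan=[
    [[-5.3,-10.3,-0.7,0,0,-4.9],[-5.3,-10.3,-0.7,0,0,-4.9],[-5.3,-10.3,-0.7,0,0,-4.9],[-5.3,-10.3,-0.7,0,0,-4.9],[-5.3,-10.3,-0.7,0,0,-4.9],[-5.3,-10.3,-0.7,0,0,-4.9],[-5.3,-10.3,-0.7,0,0,-4.9],[-5.3,-10.3,-0.7,0,0,-4.9]],
  ],
)

```text
time_s: 36.75
ee_pos: [0.4001, -0.0316, 0.1477]
eef_rot: [-3.141, 0.002, 0.104]
force: [1.5, 0.8, -1.0]
grip_width: 0.01
grip_force: 30.0
```

```bash
python3 place.py S2 -.002 .13 .1
```

```text
[ 0.4001 -0.0316  0.1477] [-3.1411e+00  1.8000e-03  1.0370e-01] [ 1.5  0.8 -1. ] 0.01 30.0 36.8
[0.4428 0.1141]
0.13 [1.92, -4.682, 0.588, -0.005, 0.017, -0.108]
0.1 [1.921, -4.682, 1.588, -0.005, 0.017, -0.108]
```

Call:
step_arm(
  plan=[
    [[0.6,-1.3,0,0,0,-0.1],[1.2,-2.6,0,0,0,-0.1],[1.9,-3.9,0.1,0,0,-0.1],[1.9,-4.4,0.5,0,0,-0.1],[1.9,-4.4,1.4,0,0,-0.1],[1.9,-4.4,1.6,0,0,-0.1],[1.9,-4.4,1.6,0,0,-0.1]],
  ],
)

```text
time_s: 37.33
ee_pos: [0.4427, 0.1035, 0.0984]
eef_rot: [3.141, 0.005, 0.115]
force: [0.2, -0.8, -0.9]
grip_width: 0.0098
grip_force: 30.0
```

```bash
python3 place.py S2 -.002 .06; python3 held.py h3 .04 .0098;  python3 - <<'E'
from sil import *
im=cv2.imread('pics/h3.png');o=ctrl.get_obs();p=o['ee_pos'];R,p=tool();c=cam('wrist');g=im.max(2).astype(float)
B=R@np.diag([1,-1,-1]);P=p+B@[.002,0,-.0098];un=proj(c,P+B@[.020,0,.006])[0];print(un.round(1),[int(g[int(un[1])+k,int(un[0])-4:int(un[0])+5].mean()) for k in range(-8,9)])
E
```

```text
[0.4427 0.1035 0.0984] [3.1414 0.0054 0.1149] [ 0.2 -0.8 -0.9] 0.0098 30.0 37.3
[0.4428 0.1141]
0.06 [0.05, -0.352, 1.279, 0.002, 0.052, -0.001]
nose pred [284.3 217.9] col profile [92, 91, 91, 90, 91, 91, 91, 91, 91, 90, 85, 61, 42, 37, 40, 40, 38]
sides pred [261.1 241.4] [307.3 241.4] L [90, 91, 91, 91, 92, 90, 74, 46, 42, 44, 45, 37, 44] R [37, 39, 33, 40, 54, 75, 91, 90, 86, 88, 87, 88, 86]
[283.7 219.8] [91, 91, 91, 91, 91, 91, 91, 90, 84, 60, 42, 37, 39, 41, 38, 38, 40]
```

Call:
step_arm(
  plan=[
    [[0.05,-0.35,0.2,0,0,0],[0.05,-0.35,0.8,0,0,0],[0.05,-0.35,1.25,0,0,0],[0.05,-0.35,1.25,0,0,0],[0.05,-0.35,1.25,0,0,0]],
  ],
)

```text
time_s: 37.8
ee_pos: [0.4448, 0.1144, 0.0636]
eef_rot: [-3.142, 0.0, 0.114]
force: [-0.4, -0.6, -0.4]
grip_width: 0.0098
grip_force: 30.0
```

```bash
python3 place.py S2 -.0017 .048
```

```text
[0.4448 0.1144 0.0636] [-3.1416e+00  1.0000e-04  1.1390e-01] [-0.4 -0.6 -0.4] 0.0098 30.0 37.8
[0.4431 0.1141]
0.048 [-0.057, 0.002, 0.521, -0.0, 0.001, -0.01]
```

Call:
step_arm(
  plan=[
    [[-0.06,0,0.15,0,0,0],[-0.06,0,0.27,0,0,0],[-0.06,0,0.38,0,0,0],[-0.06,0,0.48,0,0,0],[-0.06,0,0.53,0,0,0],[-0.06,0,0.53,0,0,0]],
  ],
)

```text
time_s: 38.3
ee_pos: [0.4428, 0.1141, 0.0471]
eef_rot: [-3.142, 0.0, 0.115]
force: [-0.9, 0.7, -0.4]
grip_width: 0.0099
grip_force: 30.0
```

Call:
step_arm(
  plan=[
    [[0,0,0,0,0,0],[0,0,0,0,0,0],[0,0,0,0,0,0],[0,0,0,0,0,0]],
  ],
  grip=0.27,
)

```text
time_s: 38.63
ee_pos: [0.4429, 0.1142, 0.0474]
eef_rot: [-3.142, -0.0, 0.115]
force: [-0.7, 1.0, 0.2]
grip_width: 0.0254
grip_force: 0.0
```

Call:
step_arm(
  plan=[
    [[0,0,-0.6,0,0,0],[0,0,-1.6,0,0,0],[-0.5,0,-2.8,0,0,0],[-1.2,0,-4,0,0,0],[-1.2,0,-4.8,0,0,0],[-1.2,0,-4.8,0,0,0],[-1.2,0,-4.8,0,0,0]],
  ],
)

```text
time_s: 39.22
ee_pos: [0.4075, 0.1101, 0.1923]
eef_rot: [-3.141, -0.003, 0.115]
force: [0.1, -0.3, 0.1]
grip_width: 0.0254
grip_force: 0.0
```

```bash
python3 chk.py k3 L1 L2 S2; python3 - <<'E'
from h import *
im=ctrl.camera('top');cv2.imwrite('pics/top1.png',im[...,::-1])
im=ctrl.camera('scene');cv2.imwrite('pics/sc1.png',im[...,::-1])
for q in('long_1','short_1'):
  for cc in('top','scene','wrist'): print(q,cc,[(np.round(d['at']).tolist(),round(d['confidence'],2)) for d in ctrl.masks_of(q,cc)])
print([(d['at'],d['confidence']) for d in ctrl.place_of('lever_tip','wrist')])
a=cv2.imread('pics/k3.png')[:200,120:460];b=cv2.imread('pics/top1.png')[150:290,240:440];cv2.imwrite('pics/k3c.png',np.vstack([cv2.resize(a,(595,350),interpolation=3),cv2.resize(b[:, :],(595,245)if 0 else (340,238),interpolation=3).copy() if 0 else cv2.copyMakeBorder(cv2.resize(b,(340,238),interpolation=3),0,0,0,255,0)]))
E
```

```text
[0.407 0.11  0.191] 39.3
L1 [ 0.2 -1.9] 0.12 1117
L2 [-1.7  0.1] 0.115 1320
S2 [-1.3 -0.3] 0.113 743
long_1 top [([289.0, 227.0], 0.55)]
long_1 scene [([266.0, 216.0], 0.47), ([274.0, 221.0], 0.4)]
long_1 wrist [([286.0, 89.0], 0.83), ([241.0, 84.0], 0.76), ([294.0, 135.0], 0.39)]
short_1 top []
short_1 scene [([268.0, 234.0], 0.53)]
short_1 wrist [([284.0, 174.0], 0.72)]
[([176.6, 100.6], 0.67)]
```

View pics/k3c.png

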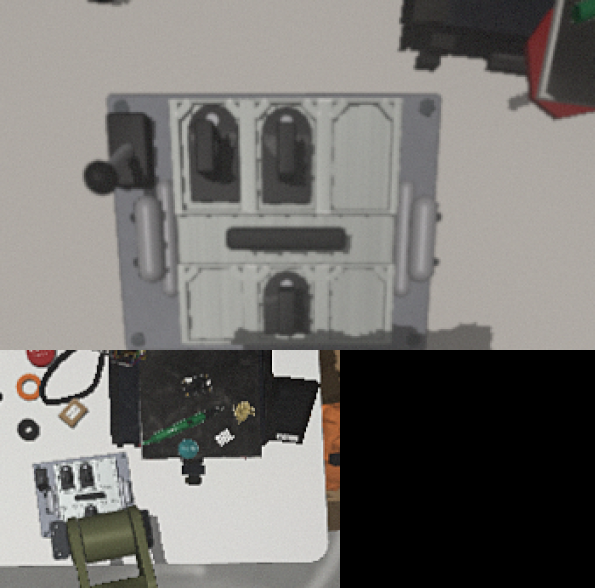

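All three brackets present lie in their pockets: crop positions (213,150), (287,150) and (287,305). The table is otherwise clear of brackets. The lever ball is at (100,177) in the crop, so next I'll throw the lever.

```bash
python3 - <<'E'
from h import *
print(row(.465,.2183,.19,.115),row(.465,.2183,.063,.115))
E
```

```text
[2.333, -3.365, 0.029, 0.0, 0.007, -0.004] [2.336, -3.365, 4.263, 0.0, 0.007, -0.004]
```

Call:
step_arm(
  plan=[
    [[0.7,-1,0,0,0,0],[1.4,-2,0,0,0,0],[2.3,-3.3,0,0,0,0],[2.3,-3.4,0.2,0,0,0],[2.3,-3.4,0.2,0,0,0]],
  ],
  grip=0,
)

```text
time_s: 40.13
ee_pos: [0.4638, 0.2208, 0.1836]
eef_rot: [3.141, 0.002, 0.117]
force: [-0.4, -0.8, -0.2]
grip_width: 0.0001
grip_force: 0.0
```

```bash
python3 - <<'E'
from h import *
print(tool()[1],row(.465,.2183,.063,.115),ctrl.get_obs()['grip_width'])
E
```

```text
[0.46377938 0.22076508 0.18357642] [0.04, 0.084, 4.019, 0.005, 0.022, 0.018] 9.303947798112002e-05
```

Call:
step_arm(
  plan=[
    [[0,0.08,1.3,0,0,0],[0,0.08,2.6,0,0,0],[0,0.08,3.6,0,0,0],[0,0.08,4,0,0,0],[0,0.08,4,0,0,0]],
  ],
)

```text
time_s: 40.55
ee_pos: [0.4623, 0.2151, 0.0626]
eef_rot: [3.14, 0.005, 0.114]
force: [0.7, -0.8, 0.2]
grip_width: 0.0006
grip_force: 0.0
```

Call:
step_arm(
  plan=[
    [[0.3,0,0,0,0,0],[0.6,0,0,0,0,0],[0.9,0,0,0,0,0],[1.2,0,0,0,0,0],[1.5,0,0,0,0,0],[1.7,0,0,0,0,0],[1.9,0,0,0,0,0],[2.1,0,0,0,0,0]],
  ],
)

```text
time_s: 41.22
ee_pos: [0.5274, 0.2241, 0.0653]
eef_rot: [3.142, 0.0, 0.115]
force: [-1.4, -0.0, -1.8]
grip_width: 0.0002
grip_force: 0.7
```

Call:
step_arm(
  plan=[
    [[0.07,0,0,0,0,0],[0.14,0,0,0,0,0],[0.21,0,0,0,0,0],[0.28,0,0,0,0,0],[0.28,0,0,0,0,0]],
  ],
)

```text
time_s: 41.63
ee_pos: [0.5354, 0.225, 0.0653]
eef_rot: [3.142, -0.0, 0.115]
force: [0.4, -0.4, -0.4]
grip_width: 0.0005
grip_force: 0.3
```

Call:
step_arm(
  plan=[
    [[0.05,0,0,0,0,0],[0.1,0,0,0,0,0],[0.15,0,0,0,0,0],[0.15,0,0,0,0,0]],
  ],
)

```text
time_s: 41.97
ee_pos: [0.5381, 0.2254, 0.065]
eef_rot: [3.141, 0.004, 0.115]
force: [-14.2, -1.7, 5.1]
grip_width: 0.0004
grip_force: 6.5
```

Call:
step_arm(
  plan=[
    [[0.05,0,0,0,0,0],[0.1,0,0,0,0,0],[0.15,0,0,0,0,0],[0.15,0,0,0,0,0]],
  ],
)

```text
time_s: 42.3
ee_pos: [0.5391, 0.2256, 0.0648]
eef_rot: [3.14, 0.013, 0.115]
force: [-40.7, -7.4, 22.5]
grip_width: 0.0005
grip_force: 20.2
```

The lever is at its stop. I'll back off, rise and verify.

Call:
step_arm(
  plan=[
    [[-0.4,0,0,0,0,0],[-0.8,0,0,0,0,0],[-0.8,0,-1.2,0,0,0],[-0.8,0,-2.4,0,0,0],[-1.6,0.5,-3.6,0,0,0],[-2.8,1,-4.8,0,0,0],[-4,1.5,-5,0,0,0],[-4,1.5,-5,0,0,0]],
  ],
)

```text
time_s: 42.97
ee_pos: [0.4281, 0.1665, 0.2183]
eef_rot: [-3.141, -0.005, 0.115]
force: [-0.3, -0.0, 0.2]
grip_width: 0.0006
grip_force: 0.0
```

```bash
python3 chk.py k4 L1 L2 S2; python3 - <<'E'
from h import *
c=cam('wrist');im=cv2.imread('pics/k4.png')
Rz=Ro.from_euler('z',.115).as_matrix();O=np.array([.4845,.1189,0])
for a in(0,.85,1.): print(a,proj(c,O+Rz@np.array([.055+.06*np.sin(a-.5),.099,.022+.06*np.cos(a-.5)]))[0].round(1))
print([(d['at'],d['confidence']) for d in ctrl.place_of('lever_tip','wrist')])
cv2.imwrite('pics/k4c.png',cv2.resize(im[:230,120:460],None,fx=1.8,fy=1.8,interpolation=3))
E
```

```text
[0.428 0.167 0.218] 43.0
L1 [-0.1 -1.7] 0.113 853
L2 [-1.2  0.1] 0.119 835
S2 [-3.5 -0.2] 0.158 2170
0 [240.7 135.6]
0.85 [238.5  84.8]
1.0 [238.7  76.7]
[([238.7, 78.1], 0.9)]
```

View pics/k4c.png

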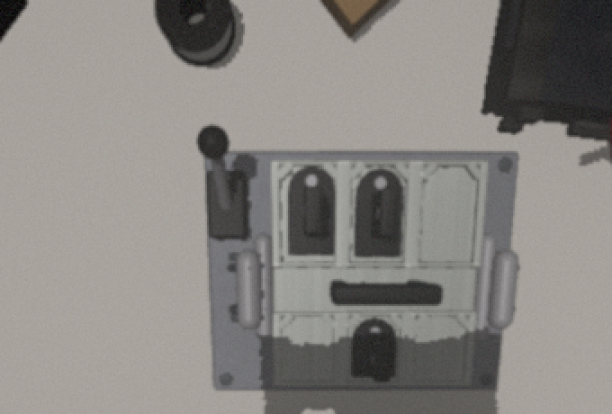

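The picture shows the lever fully over, its ball at (212,142) in the crop, which works out to about 0.97 rad. All brackets are seated and the robot is clear, so I'm handing in.

```bash
python3 -c "
from station import ctrl
print(ctrl.hand_in())"
```

```text
the job is handed in; nothing more can be done
None
```

I handed the job in at about 43 s: the pallet is docked under both catches, all three brackets found (two long, one short) are in their pockets, and the lever measured about 0.97 rad; the hand-in call returned no verdict.

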